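# Tip the used machine grips off the tray into the cleaning bath

## Robot

A 6-joint arm with a two-finger parallel gripper is mounted at the origin on the work surface. World frame = base frame: x ahead of the robot, y to its left, z up, the work surface at z = 0. Lengths are in m, angles in degrees, forces in N, time in s.
With the tool pointing down it reaches from about 0.4 to 0.825 m from the base axis. Payload 7 kg.
Tool frame: the origin (TCP) lies at the very end of the fingers, on their centre line; the grasp point (between the pads) lies 19 mm behind it; z points along the fingers, y is the direction in which the jaws open and shut (so a half turn about z gives the same grasp; the last joint's range is limited). The gripper opens to 88 mm and grips with 3 to 60 N. Pads are 19 mm wide; open, the fingers measure 130 mm over their backs; the gripper's body (78 mm by 193 mm) begins 47 mm behind the grasp point.
Start: joints at [92.653, 20.546, 0.682, 0, -70.136, -16.507], TCP at [0.162, 0.655, 0.227] pointing down, gripper open.
Joint ranges: [-176.03, 176.03], [-82.01, 121.73], [-58.28, 71.71], [-173.87, 95.51], [-174.79, -0.11], [-173.66, 173.66]. Speed limits (degrees/s): [136.94, 136.94, 172.46, 180, 180, 180].

## Interface

Orientations are given as [roll, pitch, yaw] about the fixed x, y, z axes, in that order (R = Rz(yaw) Ry(pitch) Rx(roll)).
In Python, from plant import ctrl, snapshot, workorder gives the robot as it stands. The module is installed in compiled form; this text tells all that it offers.
- The arm moves only by the shell command python3 -m creep 'ROWS'. ROWS is JSON, a list of rows, each a list of 5 numbers: the shift along the tool's x, y, z scaled (see below), then the turn about the tool's z scaled (see below), then the finger opening in mm, from 0 to 87.6. A call has exactly 8 rows; each row is the pose to reach, as a shift and turn from the pose commanded when the call began, along the tool's axes at that moment, turning the shorter way round; what a row does not reach only later rows make up. The controller multiplies each number of a shift by 0.1 m and each number of a turn by 180 degrees. A row lasts 1/12 s, in which the tool goes at most 41.7 mm and 7.16 degrees, less where a joint would pass 70% of its speed; a pose out of reach is approached as far as the arm can. A call with a number of a shift or a turn outside -1 to 1 is refused whole. A call with a gripper value outside its range is refused whole. The fingers move at their own pace and stop on an object; the grip force is fixed at half the most. Time passes only in rows, so rows that repeat a pose let the fingers close, or fill a call up. It gives the time, the measured TCP pose, the force and the opening at its end, in the units of the state.
- ctrl.get_obs(): the state, without advancing time (a new reading comes with each control period).
- snapshot(name): name is "side" or "top"; returns a dict with "img" (384x512x3 uint8, blue, green, red), "camera_matrix" (3x3 intrinsics, pixels), "k1" (the pictures are not rectified: a ray, as slopes to the right and down, at radius r is drawn at 1 + k1 r^2 times it, then the intrinsics apply), "xyz" and "rotation" of the camera in the world. Camera axes: x right, y up, looking along -z (the intrinsics and any distortion apply to the point x, -y, -z); pixel columns grow to the right and rows downward; lengths in m; the calibration is good to about 2 mm. A picture is of the moment at which its call begins. There is no depth.
- workorder.close_job(): hands the job in, once; it reports no verdict.
The state is a dict: "clock": time; "joint_pos": joint angles; "qvel": joint speeds; "tau": joint torques, N m; "tool_pos": TCP position; "orientation": TCP orientation; "force": force on the tool from outside, world axes, zero at the start; "moment": the same for the moment, N m; "opening": finger opening in m.
Only numpy, scipy, OpenCV 4.12 (cv2) and the standard library are available. Lean on these libraries where they do the work, as an engineer would, in place of code of your own. Each camera call takes 0.05 s, during which the arm holds its last target.

## Task

Get the used machine grips into the cleaning bath: collect every grip that lies on the table onto the steel tray, and lift the lid off the bath by its knob and lay it flat on the free mat. Once the lid is there and all the grips are on the tray, take the tray by its upright grip plate and tip it over the bath so that they all slide in off its open end; never hold a grip over the open bath with the gripper, and if one misses, put it back on the tray and tip it in again. Then lay the tray flat on its own mat again, fit the lid fully back on the bath, and leave everything else on the table where it is.

Things in the scene. Friction and masses are not known exactly. Their poses are not given: they have to be found in the camera images.
- bath: Bench-top ultrasonic cleaning bath, a steel box fixed to the table, 160 mm (x) x 200 mm (y), 120 mm high, open at the top: opening 130 mm (x) x 170 mm (y), walls 15 mm, inner floor 20 mm above the table, no liquid in it. Origin on the table under its centre, z up. At the start the lid is on it.
- lid: Loose bath lid, about 300 g: plate 150 (x) x 190 (y) x 4 mm, under it a locating block 118 x 158 x 10 mm (6 mm play each side in the opening), on top a black bar knob 50 (x) x 18 (y) mm, 40 mm tall. Origin: centre of the block's underside; plate top z = 14 mm, knob top 54 mm. Seated, its origin is 110 mm above the bath's; laid down, it stands on the block. Alike after a half turn.
- tray: Steel tray, about 300 g, on its mat. Pan 156 (x) x 136 (y) mm, floor 3 mm thick, rims 3 mm thick, 8 mm above the floor at both sides and the back (-x); front open, lip at x = 78 mm. Behind, on a 60 mm wide tongue, stands the grip plate: centre x = -108 mm, 8 mm thick (x), 50 mm wide (y), top z = 53 mm. Origin under the pan's centre. Grips slide when it is tipped 25 to 37 degrees.
- grip1: Machine grip, a chunky eight-sided aluminium barrel (28 x 28 mm square section with 5 mm bevelled corners) 66 mm long with thin dark bands, about 70 g; two to four of grip1..grip4 are there, lying on the table beyond the bath at the start. Origin in the middle of the barrel, x along its length.
- grip2: Machine grip, a chunky eight-sided aluminium barrel (28 x 28 mm square section with 5 mm bevelled corners) 66 mm long with thin dark bands, about 70 g; two to four of grip1..grip4 are there, lying on the table beyond the bath at the start. Origin in the middle of the barrel, x along its length.
- grip3: Machine grip, a chunky eight-sided aluminium barrel (28 x 28 mm square section with 5 mm bevelled corners) 66 mm long with thin dark bands, about 70 g; two to four of grip1..grip4 are there, lying on the table beyond the bath at the start. Origin in the middle of the barrel, x along its length.
- grip4: Machine grip, a chunky eight-sided aluminium barrel (28 x 28 mm square section with 5 mm bevelled corners) 66 mm long with thin dark bands, about 70 g; two to four of grip1..grip4 are there, lying on the table beyond the bath at the start. Origin in the middle of the barrel, x along its length.
- mat_a: Flat grey mat fixed to the table, 260 mm (x) x 200 mm (y), 3 mm thick; origin under its centre, so its top is 3 mm above the origin. The tray's own mat: the tray lies on it at the start.
- mat_b: Flat grey mat fixed to the table, 260 mm (x) x 200 mm (y), 3 mm thick; origin under its centre, so its top is 3 mm above the origin. The free mat, on the other side of the bath from the tray, for the lid.
- ink_a: Small black bottle, 36 mm diameter, 85 mm tall. Origin at the centre of its underside. A bystander: leave it where it is.
- ink_b: Small black bottle, 36 mm diameter, 85 mm tall. Origin at the centre of its underside. A bystander: leave it where it is.
- cup: Brown paper cup, 80 mm across, 95 mm tall. Origin at the centre of its underside. A bystander: leave it where it is.
- tape: Roll of tape lying flat, 90 mm across, 25 mm tall. Origin at the centre of its underside. A bystander: leave it where it is.
- spray: Green bottle with a white cap, 60 mm diameter, 150 mm tall. Origin at the centre of its underside. A bystander: leave it where it is.
- battery: Grey battery pack, 90 x 50 x 25 mm. Origin at the centre of its underside. A bystander: leave it where it is.
- carton: Closed cardboard carton, 100 x 130 x 60 mm. Origin at the centre of its underside. A bystander: leave it where it is.
Not all that is in view belongs to the job. What is shaped like the tray but green is not meant.

How it is judged (in metres and radians):
On the way, in this order (a step that is already met when the one before it is completed fails the run):
1. the lid lies flat on the free mat, let go, and every grip lies on the tray, which is still flat on the table (horizontal distance between lid and mat_b below 0.07 m and height (world z) of each of lid, tray below 0.02 m and angle between each of lid, tray's own z axis and vertical below 0.1 rad and contact force between the fingers and lid below 0.5 N and x of grip1 in the frame of tray between -0.08 and 0.08 m and y of grip1 in the frame of tray between -0.068 and 0.068 m and z of grip1 in the frame of tray between 0.005 and 0.07 m and x of grip2 in the frame of tray between -0.08 and 0.08 m and y of grip2 in the frame of tray between -0.068 and 0.068 m and z of grip2 in the frame of tray between 0.005 and 0.07 m and x of grip3 in the frame of tray between -0.08 and 0.08 m and y of grip3 in the frame of tray between -0.068 and 0.068 m and z of grip3 in the frame of tray between 0.005 and 0.07 m and x of grip4 in the frame of tray between -0.08 and 0.08 m and y of grip4 in the frame of tray between -0.068 and 0.068 m and z of grip4 in the frame of tray between 0.005 and 0.07 m), for 0.2 s.
2. every grip is in the bath while the tray is still tipped by more than 20 degrees (x of grip1 in the frame of bath between -0.065 and 0.065 m and y of grip1 in the frame of bath between -0.085 and 0.085 m and z of grip1 in the frame of bath between 0.015 and 0.105 m and x of grip2 in the frame of bath between -0.065 and 0.065 m and y of grip2 in the frame of bath between -0.085 and 0.085 m and z of grip2 in the frame of bath between 0.015 and 0.105 m and x of grip3 in the frame of bath between -0.065 and 0.065 m and y of grip3 in the frame of bath between -0.085 and 0.085 m and z of grip3 in the frame of bath between 0.015 and 0.105 m and x of grip4 in the frame of bath between -0.065 and 0.065 m and y of grip4 in the frame of bath between -0.085 and 0.085 m and z of grip4 in the frame of bath between 0.015 and 0.105 m and angle between tray's own z axis and vertical above 0.35 rad), for 0.1 s.
At the end, for the whole second after the job is handed in: Every grip lies in the bath; the lid is seated on the bath (level within 2 degrees, its origin within 10 mm of centred and no more than 3 mm above seated); the tray lies flat on its own mat, its origin within 70 mm of the mat's centre; lid and tray at rest (x of grip1 in the frame of bath between -0.065 and 0.065 m and y of grip1 in the frame of bath between -0.085 and 0.085 m and z of grip1 in the frame of bath between 0.015 and 0.105 m and x of grip2 in the frame of bath between -0.065 and 0.065 m and y of grip2 in the frame of bath between -0.085 and 0.085 m and z of grip2 in the frame of bath between 0.015 and 0.105 m and x of grip3 in the frame of bath between -0.065 and 0.065 m and y of grip3 in the frame of bath between -0.085 and 0.085 m and z of grip3 in the frame of bath between 0.015 and 0.105 m and x of grip4 in the frame of bath between -0.065 and 0.065 m and y of grip4 in the frame of bath between -0.085 and 0.085 m and z of grip4 in the frame of bath between 0.015 and 0.105 m and horizontal distance between tray and mat_a below 0.07 m and height (world z) of tray below 0.01 m and angle between tray's own z axis and vertical below 0.06 rad and linear speed of each of tray, lid below 0.03 m/s and x of lid in the frame of bath between -0.01 and 0.01 m and y of lid in the frame of bath between -0.01 and 0.01 m and z of lid in the frame of bath between 0.1 and 0.113 m and angle between lid's own z axis and vertical below 0.04 rad); the robot touches nothing.
It fails at once if a grip is held by the gripper over or in the open bath ((contact force between the fingers and grip1 above 0.5 N and horizontal distance between grip1 and lid above 0.13 m and x of grip1 in the frame of bath between -0.065 and 0.065 m and y of grip1 in the frame of bath between -0.085 and 0.085 m and z of grip1 in the frame of bath between 0 and 0.3 m) or (contact force between the fingers and grip2 above 0.5 N and horizontal distance between grip2 and lid above 0.13 m and x of grip2 in the frame of bath between -0.065 and 0.065 m and y of grip2 in the frame of bath between -0.085 and 0.085 m and z of grip2 in the frame of bath between 0 and 0.3 m) or (contact force between the fingers and grip3 above 0.5 N and horizontal distance between grip3 and lid above 0.13 m and x of grip3 in the frame of bath between -0.065 and 0.065 m and y of grip3 in the frame of bath between -0.085 and 0.085 m and z of grip3 in the frame of bath between 0 and 0.3 m) or (contact force between the fingers and grip4 above 0.5 N and horizontal distance between grip4 and lid above 0.13 m and x of grip4 in the frame of bath between -0.065 and 0.065 m and y of grip4 in the frame of bath between -0.085 and 0.085 m and z of grip4 in the frame of bath between 0 and 0.3 m)).
It fails at once if a bystander is moved by more than 30 mm (distance of any of ink_a, ink_b, cup, tape, spray, battery, carton from where it was at the start of the episode above 0.03 m).
Of grip1, grip2, grip3, grip4 only 2 to 4 are there at a start; the rules pass over those that are not, and their reading is None.
At some moment in a run one of grip1, grip2, grip3, grip4 may be knocked a few centimetres aside while the robot is not near it.
It also fails if it takes over 210 s, if anything falls off the work surface, if the arm or the gripper's body presses on something with over 40 N, if the wrist force passes 120 N, or if a joint passes its speed limit or range.

## Working session

There is one attempt and no reset: what is moved stays moved. The work goes in short steps, Python scripts to look and compute and a shell command to move; the robot and the scene stay as the last step left them, time stands still between calls to the robot, and variables do not carry over. Pictures are saved under pics/ and viewed, and the job is handed in when it is done.

```bash
mkdir -p pics
cat > h.py <<'E'
import numpy as np, cv2, json
from plant import ctrl, snapshot, workorder
from scipy.spatial.transform import Rotation as R
def snap(n,f):
    s=snapshot(n); cv2.imwrite('pics/%s.png'%f,s['img'])
    np.savez('pics/%s.npz'%f,img=s['img'],K=np.array(s['camera_matrix']),k1=s['k1'],xyz=np.array(s['xyz']),rot=np.array(s['rotation']))
def rotm(r):
    r=np.array(r,float)
    return r if r.shape==(3,3) else R.from_euler('xyz',r,degrees=True).as_matrix()
def load(f): return np.load('pics/%s.npz'%f)
def pix2w(f,u,v,z):
    d=load(f);K=d['K'];x=(u-K[0,2])/K[0,0];y=(v-K[1,2])/K[1,1]
    rd=np.hypot(x,y);r=rd
    for _ in range(30): r=rd/(1+float(d['k1'])*r*r)
    s=r/rd if rd>0 else 1
    ray=rotm(d['rot'])@np.array([x*s,-y*s,-1]);c=d['xyz']
    return c+ray*(z-c[2])/ray[2]
def w2pix(f,p):
    d=load(f);q=rotm(d['rot']).T@(np.array(p)-d['xyz']);x=q[0]/-q[2];y=-q[1]/-q[2]
    k=1+float(d['k1'])*(x*x+y*y);K=d['K']
    return K[0,0]*x*k+K[0,2],K[1,1]*y*k+K[1,2]
def crop(f,u0,v0,u1,v1,s,out):
    i=load(f)['img'][v0:v1,u0:u1];cv2.imwrite('pics/%s.png'%out,cv2.resize(i,None,fx=s,fy=s,interpolation=cv2.INTER_CUBIC))
def st():
    o=ctrl.get_obs()
    for k in ['clock','joint_pos','tool_pos','orientation','force','opening']: print(k,np.round(o[k],4))
E
python3 - <<'E'
from h import *
st(); snap('side','s0'); snap('top','t0')
for f in ['s0','t0']:
    d=load(f);print(d['K'],d['k1'],d['xyz'],d['rot'])
E
```

```text
clock 0.0
joint_pos [ 9.26533e+01  2.05906e+01  6.33400e-01 -2.09000e-02 -7.01345e+01
 -1.65094e+01]
tool_pos [0.1615 0.6549 0.2256]
orientation [ 1.799065e+02 -7.300000e-03 -1.386320e+01]
force [-0.0653 -0.284  -0.0059]
opening 0.0876
[[450.67641848   0.         258.92974956]
 [  0.         450.67641848 197.83459726]
 [  0.           0.           1.        ]] -0.027881442790007288 [0.39858981 0.90620585 1.20028919] [ 4.01743173e+01  4.69845852e-02 -1.73773725e+02]
[[483.27789676   0.         260.12842896]
 [  0.         483.27789676 183.08779718]
 [  0.           0.           1.        ]] -0.14969269890938175 [ 0.28537213 -0.01443949  1.4373125 ] [  8.87291737  -0.49928744 -91.69864885]
```

View pics/s0.png

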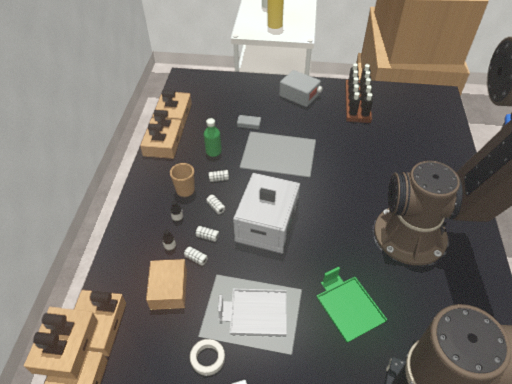

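View pics/t0.png

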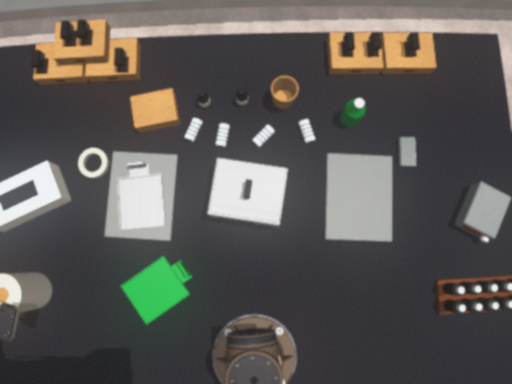

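Run:
```python
from h import *
crop('t0',90,60,330,260,3.3,'t0a'); crop('s0',140,150,340,360,2.85,'s0a')
for n,f,u,v,z in [('g1','t0',194,130,.014),('g2','t0',223,134,.014),('g3','t0',263,136,.014),('g4','t0',307,131,.014),('knob','t0',247,189,.164),('matb','t0',359,197,.003),('tray','t0',142,202,.003),('mata','t0',142,196,.003)]:
    print(n,pix2w(f,u,v,z).round(3))
for u,v in [(196,256),(207,234),(215,204),(219,175)]: print(pix2w('s0',u,v,.014).round(3))
print(w2pix('t0',[0,0,0]))
```

```text
g1 [0.676 0.163 0.014]
g2 [0.661 0.075 0.014]
g3 [ 0.651 -0.046  0.014]
g4 [ 0.663 -0.181  0.014]
knob [0.469 0.004 0.164]
matb [ 0.458 -0.33   0.003]
tray [0.461 0.323 0.003]
mata [0.48  0.323 0.003]
[0.677 0.167 0.014]
[0.658 0.081 0.014]
[ 0.654 -0.046  0.014]
[ 0.663 -0.181  0.014]
(np.float64(253.76172704800499), np.float64(356.52822087684353))
```

View pics/t0a.png

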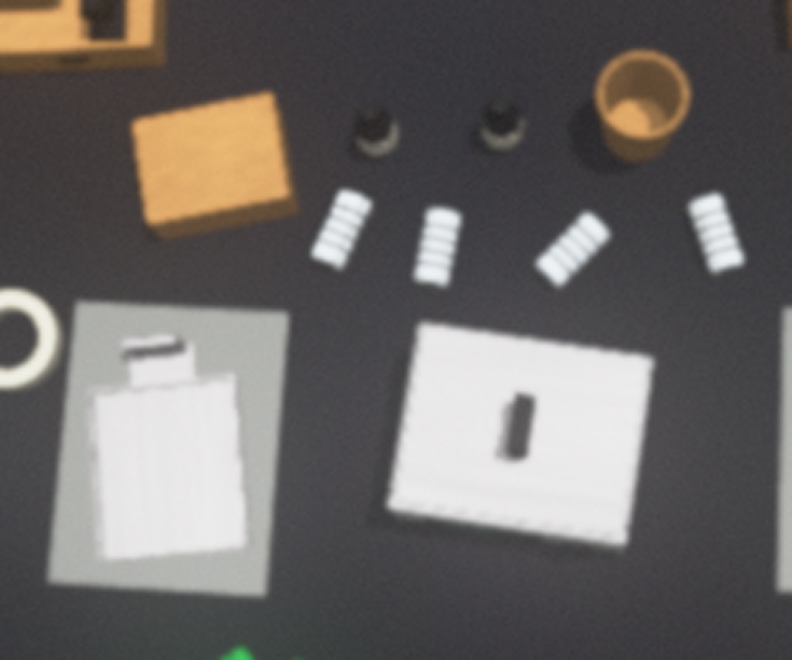

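View pics/s0a.png

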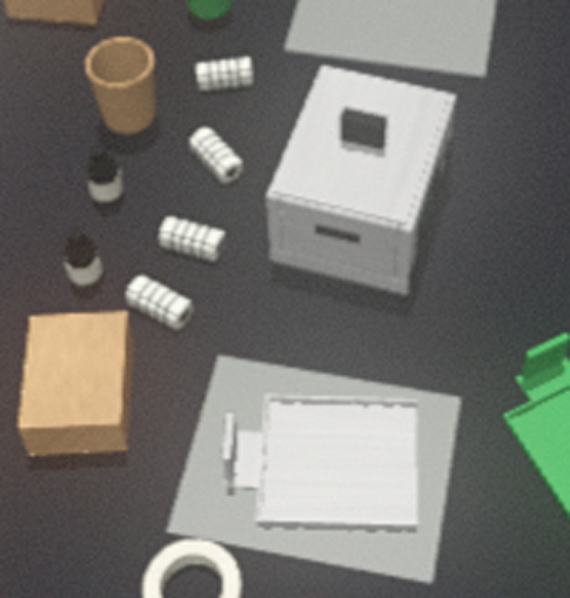

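```bash
cat >> h.py <<'E'
def blobs(f,box,z=.018,thr=110,amin=60):
    u0,v0,u1,v1=box;g=cv2.cvtColor(load(f)['img'],cv2.COLOR_BGR2GRAY)[v0:v1,u0:u1]
    m=cv2.morphologyEx((g>thr).astype(np.uint8),cv2.MORPH_CLOSE,np.ones((3,3)))
    for c in cv2.findContours(m,cv2.RETR_EXTERNAL,cv2.CHAIN_APPROX_NONE)[0]:
        if cv2.contourArea(c)<amin: continue
        w=np.array([pix2w(f,p[0][0]+u0,p[0][1]+v0,z)[:2] for p in c],np.float32)
        (cx,cy),(a,b),t=cv2.minAreaRect(w*1000)
        if a<b: a,b,t=b,a,t+90
        print(f,'c',round(cx),round(cy),'size',round(a),round(b),'long-axis deg',round((t+90)%180-90,1),'px',(c.reshape(-1,2).mean(0)+[u0,v0]).round())
def go(x,y,z,yaw):
    o=ctrl.get_obs();r=R.from_euler('xyz',o['orientation'],degrees=True).as_matrix()
    r=R.from_euler('xyz',[180,0,o['orientation'][2]],degrees=True).as_matrix()
    d=r.T@(np.array([x,y,z])-o['tool_pos']);dy=(yaw-o['orientation'][2]+90)%180-90
    print('shift(u)',np.round(d*10,3),'turn(u)',round(-dy/180,4),'(deg %.1f)'%dy,'| j1,j6',np.round(o['joint_pos'],1)[[0,5]])
E
python3 - <<'E'
from h import *
blobs('t0',(183,110,335,152)); blobs('s0',(180,165,233,270),thr=130)
# lid corners (plate top z=.124) in top image
P=[(90+418/3.3,60+323/3.3),(90+653/3.3,60+357/3.3),(90+626/3.3,60+545/3.3),(90+388/3.3,60+508/3.3)]
Q=np.array([pix2w('t0',u,v,.122)[:2] for u,v in P]);print(Q.round(3),Q.mean(0))
K=[pix2w('t0',90+u/3.3,60+v/3.3,.164)[:2].round(3) for u,v in [(524,396),(513,462),(518,430)]];print('knob',K)
T=np.array([pix2w('t0',90+u/3.3,60+v/3.3,.010)[:2] for u,v in [(93,393),(235,375),(246,545),(105,560)]]);print('tray',T.round(3),T.mean(0))
print('plate',pix2w('t0',90+156/3.3,60+348/3.3,.056).round(3))
M=np.array([pix2w('t0',90+u/3.3,60+v/3.3,.003)[:2] for u,v in [(77,302),(288,312),(267,596),(48,581)]]);print('mata',M.round(3),M.mean(0))
S=np.array([pix2w('s0',140+u/2.85,150+v/2.85,z)[:2] for u,v,z in [(321,66,.124),(455,95,.124),(408,222,.124),(270,192,.124)]]);print('lid side',S.round(3),S.mean(0))
S=np.array([pix2w('s0',140+u/2.85,150+v/2.85,.01)[:2] for u,v in [(265,397),(416,402),(417,523),(258,522)]]);print('tray side',S.round(3),S.mean(0))
crop('t0',310,140,410,250,6,'t0b')
E
```

```text
t0 c 654 -47 size 73 35 long-axis deg -45.9 px [263. 135.]
t0 c 660 77 size 74 35 long-axis deg -11.1 px [222. 134.]
t0 c 666 -179 size 74 35 long-axis deg 15.5 px [307. 130.]
t0 c 680 165 size 74 37 long-axis deg -26.6 px [193. 129.]
s0 c 681 166 size 77 36 long-axis deg -23.3 px [195. 255.]
s0 c 661 79 size 75 40 long-axis deg -12.0 px [207. 233.]
s0 c 654 -48 size 83 35 long-axis deg -46.3 px [215. 203.]
s0 c 664 -178 size 69 45 long-axis deg 14.8 px [218. 175.]
[[ 0.565  0.087]
 [ 0.53  -0.11 ]
 [ 0.373 -0.082]
 [ 0.409  0.114]] [0.46912801 0.00220351]
knob [array([ 0.493, -0.001]), array([0.439, 0.009]), array([0.465, 0.004])]
tray [[0.532 0.395]
 [0.545 0.264]
 [0.39  0.254]
 [0.379 0.383]] [0.46139777 0.32376987]
plate [0.563 0.326 0.056]
mata [[0.62  0.414]
 [0.604 0.216]
 [0.344 0.236]
 [0.361 0.437]] [0.48215688 0.32594008]
lid side [[ 0.53  -0.1  ]
 [ 0.375 -0.072]
 [ 0.414  0.111]
 [ 0.562  0.087]] [0.47022073 0.00665139]
tray side [[0.546 0.267]
 [0.39  0.256]
 [0.38  0.387]
 [0.534 0.402]] [0.46262287 0.32798761]
```

View pics/t0b.png

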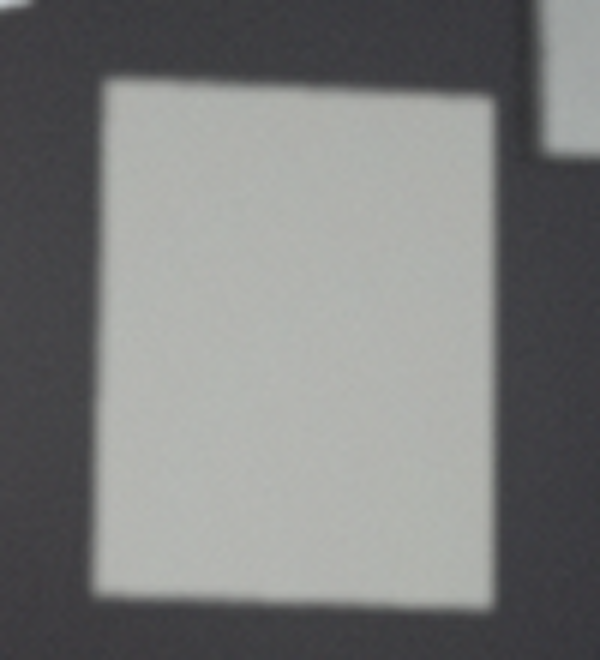

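Run:
```python
from h import *
for n,u,v,z in [('ink_a top',375,122,.085),('ink_b top',503,118,.085),('cup rim',643,95,.095),('cup base',637,130,.0)]:
    print(n,pix2w('t0',90+u/3.3,60+v/3.3,z).round(3))
for n,u,v,z in [('ink_a top',82,248,.085),('ink_b top',104,165,.085),('cup rim',120,63,.095)]:
    print(n,pix2w('s0',140+u/2.85,150+v/2.85,z).round(3))
print([pix2w('t0',90+u/3.3,60+v/3.3,.06).round(3) for u,v in [(132,122),(273,93),(292,192),(146,222)]])
go(.677,.166,.1,-25)
```

```text
ink_a top [0.756 0.125 0.085]
ink_b top [0.756 0.012 0.085]
cup rim [ 0.771 -0.113  0.095]
cup base [ 0.771 -0.113  0.   ]
ink_a top [0.756 0.154 0.085]
ink_b top [0.758 0.04  0.085]
cup rim [ 0.771 -0.106  0.095]
[array([0.773, 0.351, 0.06 ]), array([0.796, 0.221, 0.06 ]), array([0.701, 0.203, 0.06 ]), array([0.678, 0.336, 0.06 ])]
shift(u) [6.176 3.512 1.257] turn(u) 0.0619 (deg -11.1) | j1,j6 [ 92.7 -16.5]
```

```bash
python3 -m creep '[[0.25,0.14,0,0.02,40],[0.5,0.28,0,0.04,40],[0.8,0.45,0,0.062,40],[1,0.56,0,0.062,40],[1,0.56,0,0.062,40],[1,0.56,0,0.062,40],[1,0.56,0,0.062,40],[1,0.56,0,0.062,40]]'; python3 -c "
from h import *
st();go(.665,.172,.1,-25)"
```

```text
clock: 0.77
tool_pos: [0.2448, 0.5775, 0.2263]
orientation: [180.0, 0.0, -25.0]
force: [-0.4, 0.3, 0.7]
opening: 0.0424
clock 0.7667
joint_pos [ 8.48301e+01  1.61148e+01 -5.72000e+00 -6.90000e-03 -6.81821e+01
 -1.98043e+01]
tool_pos [0.2448 0.5775 0.2263]
orientation [ 1.799819e+02  2.000000e-04 -2.497680e+01]
force [-0.4061  0.3311  0.742 ]
opening 0.0424
shift(u) [5.521 1.901 1.263] turn(u) 0.0001 (deg -0.0) | j1,j6 [ 84.8 -19.8]
```

```bash
A() { :; }; 
python3 -m creep '[[0.115,0.04,0,0,40],[0.23,0.08,0,0,40],[0.345,0.12,0,0,40],[0.46,0.16,0,0,40],[0.575,0.2,0,0,40],[0.69,0.24,0,0,40],[0.805,0.28,0,0,40],[0.92,0.317,0,0,40]]' | head -2
python3 -m creep '[[0.115,0.04,0,0,40],[0.23,0.08,0,0,40],[0.345,0.12,0,0,40],[0.46,0.16,0,0,40],[0.575,0.2,0,0,40],[0.69,0.24,0,0,40],[0.805,0.28,0,0,40],[0.92,0.317,0,0,40]]' | head -2
python3 -m creep '[[0.115,0.04,0,0,40],[0.23,0.08,0,0,40],[0.345,0.12,0,0,40],[0.46,0.16,0,0,40],[0.575,0.2,0,0,40],[0.69,0.24,0,0,40],[0.805,0.28,0,0,40],[0.92,0.317,0,0,40]]' | head -2
python3 -m creep '[[0.115,0.04,0,0,40],[0.23,0.08,0,0,40],[0.345,0.12,0,0,40],[0.46,0.16,0,0,40],[0.575,0.2,0,0,40],[0.69,0.24,0,0,40],[0.805,0.28,0,0,40],[0.92,0.317,0,0,40]]' | head -2
python3 -m creep '[[0.115,0.04,0,0,40],[0.23,0.08,0,0,40],[0.345,0.12,0,0,40],[0.46,0.16,0,0,40],[0.575,0.2,0,0,40],[0.69,0.24,0,0,40],[0.805,0.28,0,0,40],[0.92,0.317,0,0,40]]' | head -2
python3 -c "
from h import *
st();go(.665,.172,.1,-25);snap('top','t1')
crop('t1',90,60,330,260,3.3,'t1a');snap('side','s1');blobs('s1',(180,165,233,270),thr=130)"
```

```text
clock: 1.43
tool_pos: [0.3163, 0.5083, 0.2267]
clock: 2.1
tool_pos: [0.3861, 0.4409, 0.2265]
clock: 2.77
tool_pos: [0.4561, 0.3732, 0.2266]
clock: 3.43
tool_pos: [0.5261, 0.3056, 0.2266]
clock: 4.1
tool_pos: [0.596, 0.238, 0.2266]
clock 4.1
joint_pos [ 3.91557e+01  1.74506e+01 -3.81190e+00  1.30000e-03 -6.87391e+01
  2.58294e+01]
tool_pos [0.596  0.238  0.2266]
orientation [ 1.79998e+02 -3.00000e-04 -2.50144e+01]
force [ 0.0265 -0.0323  0.018 ]
opening 0.04
shift(u) [0.904 0.306 1.266] turn(u) -0.0001 (deg 0.0) | j1,j6 [39.2 25.8]
s1 c 693 150 size 117 56 long-axis deg -24.8 px [193. 251.]
s1 c 702 -2 size 148 126 long-axis deg -2.5 px [202. 211.]
```

View pics/s1.png

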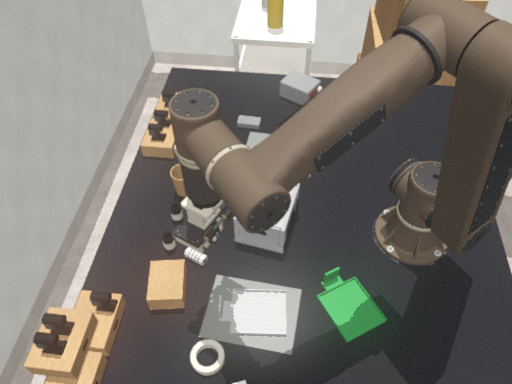

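```bash
python3 -m creep '[[0.15,0.05,0.1,0,40],[0.3,0.1,0.2,0,40],[0.45,0.15,0.3,0,40],[0.6,0.2,0.4,0,40],[0.75,0.25,0.55,0,40],[0.9,0.3,0.7,0,40],[0.904,0.306,0.85,0,40],[0.904,0.306,1,0,40]]' 
python3 -c "
from h import *
go(.665,.172,.011,-25);snap('side','s2');crop('s2',140,200,260,300,6,'s2a')"
```

```text
clock: 4.87
tool_pos: [0.6649, 0.1712, 0.1242]
orientation: [179.9, 0.0, -25.1]
force: [0.3, 1.0, 0.1]
opening: 0.04
shift(u) [-0.002 -0.008  1.132] turn(u) -0.0006 (deg 0.1) | j1,j6 [30.7 34.2]
```

View pics/s2a.png

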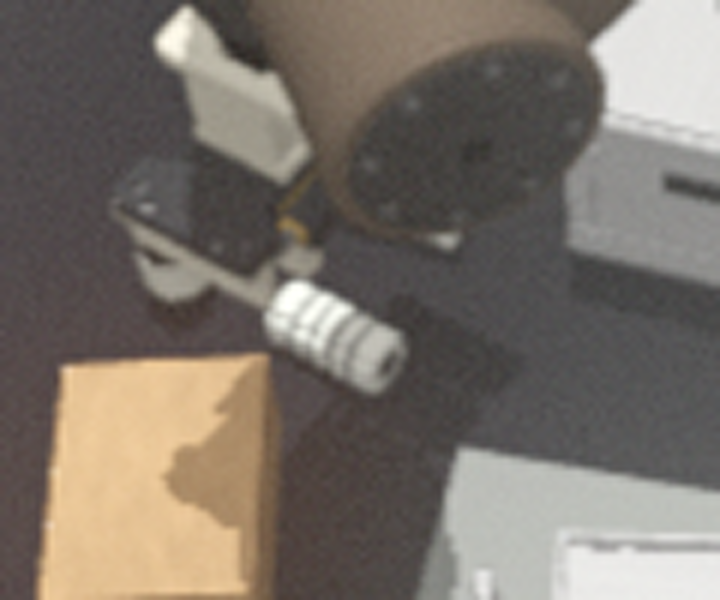

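```bash
python3 -m creep '[[0,0,0.15,0,40],[0,0,0.3,0,40],[0,0,0.45,0,40],[0,0,0.6,0,40],[0,0,0.7,0,40],[0,0,0.8,0,40],[0,0,0.8,0,40],[0,0,0.8,0,40]]' | grep -E 'pos|force|open'
python3 -m creep '[[0,-0.01,0.1,0,40],[0,-0.01,0.2,0,40],[0,-0.01,0.3,0,40],[0,-0.01,0.33,0,40],[0,-0.01,0.33,0,10],[0,-0.01,0.33,0,10],[0,-0.01,0.33,0,10],[0,-0.01,0.33,0,10]]' | grep -E 'pos|force|open'
```

```text
tool_pos: [0.6641, 0.1727, 0.0461]
force: [-0.7, -0.2, 0.7]
opening: 0.0401
tool_pos: [0.6648, 0.174, 0.014]
force: [-0.3, -0.2, -0.8]
opening: 0.0276
```

```bash
python3 -m creep '[[0,0,-0.15,0,10],[0,0,-0.3,0,10],[0,0,-0.45,0,10],[0,0,-0.6,0,10],[0,0,-0.75,0,10],[0,0,-0.9,0,10],[0,0,-0.9,0,10],[0,0,-0.9,0,10]]' | grep -E 'pos|force|open'
python3 -c "
from h import *
st();go(.4785,.3603,.1,4.2)"
```

```text
tool_pos: [0.6651, 0.1742, 0.1049]
force: [-0.3, -0.3, -0.8]
opening: 0.0276
clock 6.9167
joint_pos [ 3.08740e+01  2.67561e+01 -6.32790e+00 -2.80000e-03 -5.67647e+01
  3.41150e+01]
tool_pos [0.6651 0.1742 0.1049]
orientation [-1.798733e+02 -8.290000e-02 -2.501270e+01]
force [-0.2869 -0.3384 -0.8265]
opening 0.0276
shift(u) [-2.478 -0.897  0.049] turn(u) -0.1623 (deg 29.2) | j1,j6 [30.9 34.1]
```

```bash
python3 -m creep '[[-0.1,-0.03,0,0,10],[-0.2,-0.07,0,0,10],[-0.3,-0.11,0,0,10],[-0.42,-0.15,0,0,10],[-0.54,-0.19,0,0,10],[-0.66,-0.23,0,0,10],[-0.78,-0.27,0,0,10],[-0.9,-0.32,0,0,10]]' | grep -E 'pos|force|open'
python3 -m creep '[[-0.12,-0.04,0,-0.03,10],[-0.24,-0.08,0,-0.06,10],[-0.36,-0.12,0,-0.09,10],[-0.48,-0.16,0,-0.12,10],[-0.6,-0.2,0,-0.14,10],[-0.72,-0.24,0,-0.162,10],[-0.84,-0.28,0,-0.162,10],[-0.9,-0.32,0,-0.162,10]]' | grep -E 'pos|force|open'
python3 -c "
from h import *
go(.4785,.3603,.018,4.2)
snap('side','s3');crop('s3',160,200,320,360,4,'s3a')"
```

```text
tool_pos: [0.5954, 0.2419, 0.1037]
force: [0.4, 0.5, -1.4]
opening: 0.0277
tool_pos: [0.5271, 0.309, 0.1037]
force: [0.4, -0.2, -1.3]
opening: 0.0277
shift(u) [-0.448 -0.546  0.857] turn(u) -0.0007 (deg 0.1) | j1,j6 [48.7 45.4]
```

View pics/s3a.png

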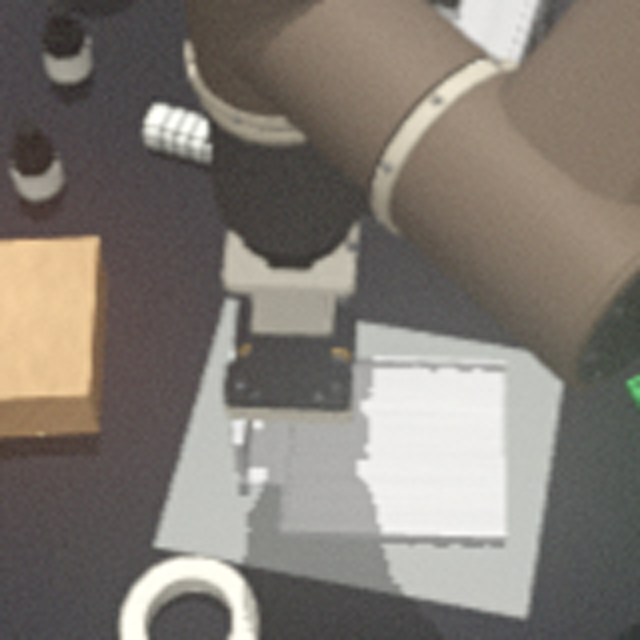

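```bash
python3 -m creep '[[-0.1,-0.12,0,0,10],[-0.2,-0.24,0,0,10],[-0.3,-0.36,0,0,10],[-0.4,-0.48,0.1,0,10],[-0.448,-0.546,0.25,0,10],[-0.448,-0.546,0.4,0,10],[-0.448,-0.546,0.55,0,10],[-0.448,-0.546,0.65,0,10]]' | grep -E 'pos|force|open'
python3 -m creep '[[0,0,0,0,10],[0,0,0.08,0,10],[0,0,0.15,0,10],[0,0,0.18,0,10],[0,0,0.18,0,10],[0,0,0.18,0,42],[0,0,0.18,0,42],[0,0,0.18,0,42]]' 
python3 -m creep '[[0,0,-0.1,0,42],[0,0,-0.3,0,42],[0,0,-0.5,0,42],[0,0,-0.7,0,42],[0,0,-0.9,0,42],[0,0,-1,0,42],[0,0,-1,0,42],[0,0,-1,0,42]]' | grep -E 'pos|force|open'
python3 -c "
from h import *
st();go(.6605,.078,.1,-11.5)
snap('side','s4');crop('s4',160,150,320,360,3.5,'s4a')"
```

```text
tool_pos: [0.4794, 0.359, 0.0372]
force: [-0.5, -0.7, -0.6]
opening: 0.0276
clock: 9.63
tool_pos: [0.4801, 0.3594, 0.0211]
orientation: [-180.0, -0.0, 4.1]
force: [-0.3, 0.3, 0.6]
opening: 0.0402
tool_pos: [0.4799, 0.3594, 0.1212]
force: [0.6, -0.5, -0.6]
opening: 0.0423
clock 10.3
joint_pos [ 5.54762e+01  1.84810e+01 -1.71501e+01 -1.54000e-02 -5.42779e+01
  3.86718e+01]
tool_pos [0.4799 0.3594 0.1212]
orientation [-1.799211e+02 -4.710000e-02  4.138900e+00]
force [ 0.6062 -0.4919 -0.6339]
opening 0.0423
shift(u) [1.598 2.937 0.212] turn(u) 0.0869 (deg -15.6) | j1,j6 [55.5 38.7]
```

View pics/s4a.png

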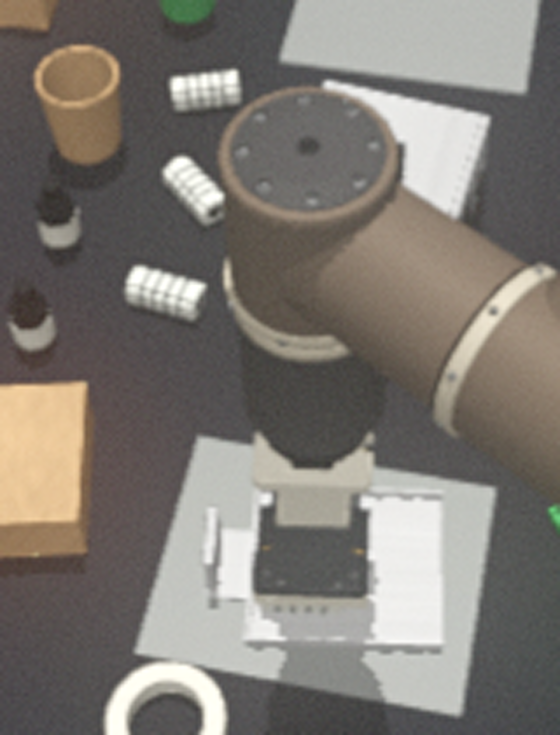

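```bash
python3 -m creep '[[0.06,0.12,0,0,48],[0.13,0.24,0,0,48],[0.2,0.36,0,0,48],[0.27,0.49,0,0,48],[0.34,0.61,0,0,48],[0.4,0.73,0,0,48],[0.47,0.85,0,0,48],[0.53,0.98,0,0,48]]' | grep -E 'pos|force|open'
python3 -m creep '[[0.06,0.12,0,0.02,48],[0.13,0.24,0,0.04,48],[0.2,0.36,0,0.06,48],[0.27,0.49,0,0.087,48],[0.34,0.61,0,0.087,48],[0.4,0.73,0,0.087,48],[0.47,0.85,0,0.087,48],[0.53,0.98,0,0.087,48]]' | grep -E 'pos|force|open'
python3 -c "
from h import *
go(.6605,.078,.012,-11.5)
snap('side','s5');blobs('s5',(180,165,233,270),thr=130);snap('top','t5');crop('s5',150,150,300,280,4,'s5a')"
```

```text
tool_pos: [0.5408, 0.2639, 0.1206]
force: [-0.9, -1.4, 0.2]
opening: 0.0479
tool_pos: [0.6006, 0.1702, 0.1206]
force: [0.2, 0.1, -1.3]
opening: 0.0481
shift(u) [0.77  0.785 1.086] turn(u) 0.0005 (deg -0.1) | j1,j6 [33.7 44.9]
s5 c 660 139 size 97 15 long-axis deg -11.3 px [203. 249.]
s5 c 674 21 size 109 84 long-axis deg -13.8 px [207. 219.]
s5 c 653 -158 size 142 81 long-axis deg -81.6 px [223. 178.]
s5 c 766 -183 size 78 77 long-axis deg 12.7 px [189. 173.]
```

View pics/s5a.png

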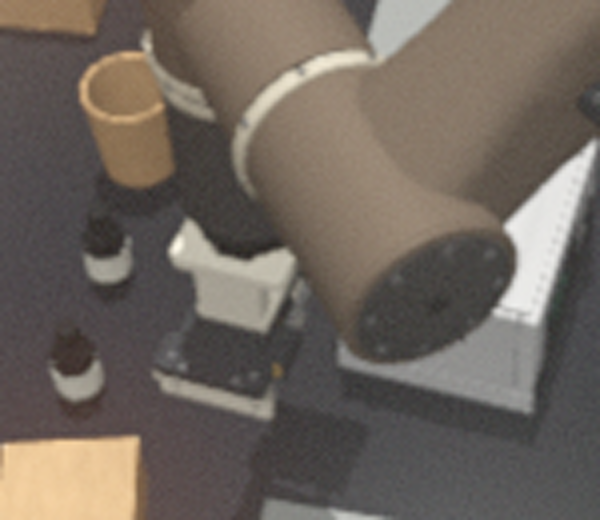

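View pics/t5.png

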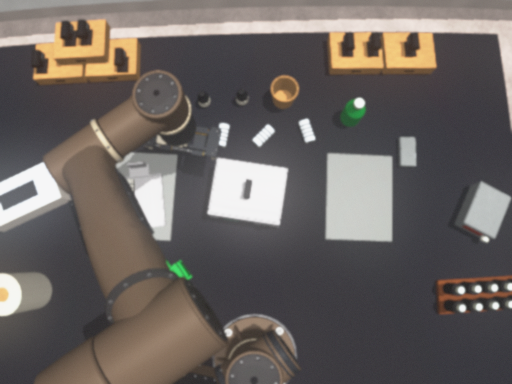

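```bash
python3 -m creep '[[0.15,0.15,0,0,48],[0.3,0.3,0,0,48],[0.45,0.45,0,0,48],[0.6,0.6,0,0,48],[0.77,0.785,0.15,0,48],[0.77,0.785,0.3,0,48],[0.77,0.785,0.45,0,48],[0.77,0.785,0.6,0,48]]' | grep -E 'pos|force|open'
python3 -c "
from h import *
go(.6605,.078,.013,-11.5)"
```

```text
tool_pos: [0.6597, 0.0784, 0.0598]
force: [-0.1, 0.4, -0.0]
opening: 0.0477
shift(u) [0.009 0.003 0.468] turn(u) -0.0001 (deg 0.0) | j1,j6 [23.6 54.9]
```

```bash
python3 -m creep '[[0,0,0.12,0,48],[0,0,0.24,0,48],[0,0,0.36,0,48],[0,0,0.46,0,48],[0,0,0.46,0,10],[0,0,0.46,0,10],[0,0,0.46,0,10],[0,0,0.46,0,10]]' | grep -E 'pos|force|open'
python3 -m creep '[[0,0,0,0,10],[0,0,-0.15,0,10],[0,0,-0.3,0,10],[0,0,-0.45,0,10],[0,0,-0.6,0,10],[0,0,-0.75,0,10],[0,0,-0.9,0,10],[0,0,-0.9,0,10]]' | grep -E 'pos|force|open'
python3 -c "
from h import *
go(.5003,.2957,.1,4.2)
snap('side','s6');crop('s6',150,150,300,280,4,'s6a')"
```

```text
tool_pos: [0.6602, 0.0793, 0.0155]
force: [0.2, -0.5, -0.6]
opening: 0.0274
tool_pos: [0.6615, 0.0795, 0.1086]
force: [0.9, 0.5, -0.6]
opening: 0.0276
shift(u) [-2.01  -1.797  0.086] turn(u) -0.0871 (deg 15.7) | j1,j6 [23.6 54.9]
```

View pics/s6a.png

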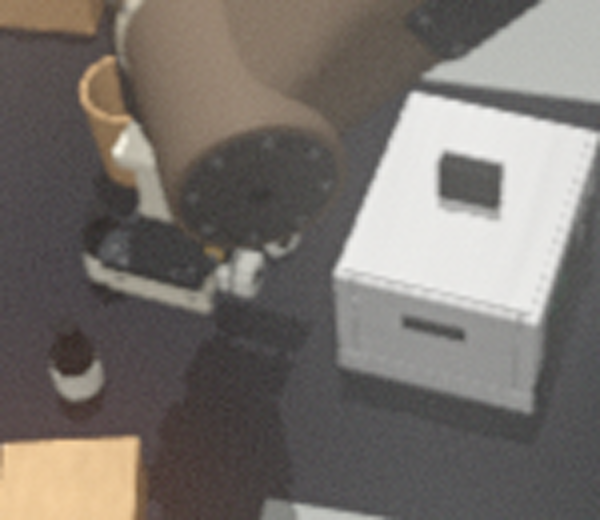

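```bash
python3 -m creep '[[-0.12,-0.11,0,0,10],[-0.24,-0.22,0,0,10],[-0.36,-0.33,0,0,10],[-0.48,-0.44,0,0,10],[-0.6,-0.55,0,0,10],[-0.72,-0.66,0,0,10],[-0.84,-0.77,0,0,10],[-0.96,-0.86,0,0,10]]' | grep -E 'pos|force|open'
python3 -m creep '[[-0.12,-0.11,0,-0.02,10],[-0.24,-0.22,0,-0.04,10],[-0.36,-0.33,0,-0.06,10],[-0.48,-0.44,0,-0.087,10],[-0.6,-0.55,0,-0.087,10],[-0.72,-0.66,0,-0.087,10],[-0.84,-0.77,0,-0.087,10],[-0.96,-0.86,0,-0.087,10]]' | grep -E 'pos|force|open'
python3 -c "
from h import *
go(.5003,.2957,.0225,4.2)"
```

```text
tool_pos: [0.5817, 0.183, 0.1037]
force: [-0.1, 1.0, -0.7]
opening: 0.0275
tool_pos: [0.5049, 0.2864, 0.1038]
force: [-0.3, 0.1, -0.1]
opening: 0.0276
shift(u) [-0.039 -0.096  0.813] turn(u) -0.0003 (deg 0.1) | j1,j6 [48.8 45.3]
```

```bash
python3 -m creep '[[-0.04,-0.1,0.1,0,10],[-0.04,-0.1,0.2,0,10],[-0.04,-0.1,0.3,0,10],[-0.04,-0.1,0.4,0,10],[-0.04,-0.1,0.5,0,10],[-0.04,-0.1,0.6,0,10],[-0.04,-0.1,0.65,0,10],[-0.04,-0.1,0.7,0,10]]' | grep -E 'pos|force|open'
python3 -m creep '[[0,0,0.05,0,10],[0,0,0.1,0,10],[0,0,0.11,0,10],[0,0,0.11,0,10],[0,0,0.11,0,10],[0,0,0.11,0,40],[0,0,0.11,0,40],[0,0,0.11,0,40]]' 
python3 -m creep '[[0,0,-0.1,0,42],[0,0,-0.3,0,42],[0,0,-0.5,0,42],[0,0,-0.7,0,42],[0,0,-0.9,0,42],[0,0,-1,0,42],[0,0,-1,0,42],[0,0,-1,0,42]]' | grep -E 'pos|force|open'
python3 -c "
from h import *
st();go(.654,-.0475,.13,-46)
snap('side','s7');crop('s7',160,150,320,360,3.5,'s7a');snap('top','t7')"
```

```text
tool_pos: [0.501, 0.295, 0.0334]
force: [-0.8, 0.1, -0.7]
opening: 0.028
clock: 16.5
tool_pos: [0.5012, 0.2958, 0.024]
orientation: [-180.0, -0.0, 4.2]
force: [-0.6, -0.1, -0.9]
opening: 0.0387
tool_pos: [0.5011, 0.2958, 0.1242]
force: [-0.7, -0.0, -0.6]
opening: 0.0418
clock 17.1667
joint_pos [ 4.97903e+01  1.67890e+01 -1.92119e+01 -1.59000e-02 -5.39117e+01
  4.43541e+01]
tool_pos [0.5011 0.2958 0.1242]
orientation [-1.799285e+02 -5.190000e-02  4.135000e+00]
force [-0.7278 -0.0358 -0.5628]
opening 0.0418
shift(u) [ 1.278  3.534 -0.058] turn(u) 0.2785 (deg -50.1) | j1,j6 [49.8 44.4]
```

View pics/s7a.png

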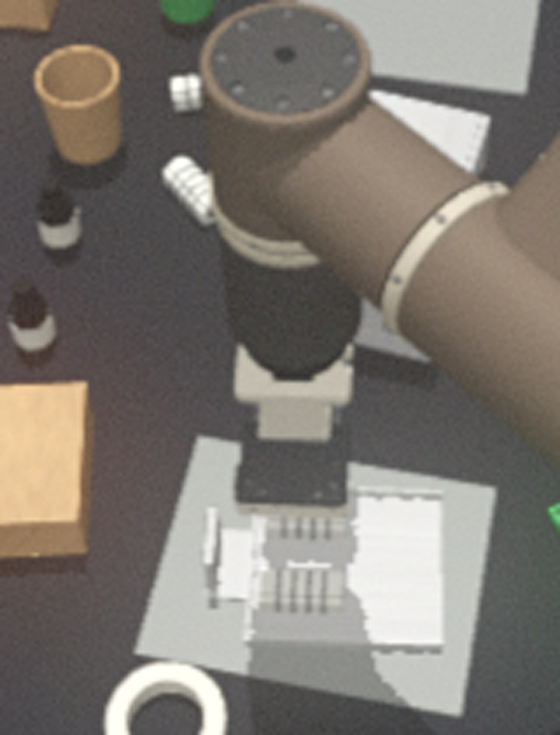

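```bash
python3 -m creep '[[0.1,0.1,-0.1,0,48],[0.2,0.2,-0.2,0,48],[0.3,0.33,-0.25,0,48],[0.45,0.44,-0.25,0,48],[0.55,0.55,-0.25,0,48],[0.65,0.66,-0.25,0,48],[0.75,0.77,-0.25,0,48],[0.85,0.88,-0.25,0,48]]' | grep -E 'pos|force|open'
python3 -m creep '[[0.06,0.12,0,0.03,48],[0.12,0.24,0,0.06,48],[0.18,0.36,0,0.09,48],[0.24,0.48,0,0.12,48],[0.3,0.6,0,0.15,48],[0.36,0.72,0,0.18,48],[0.4,0.84,0,0.21,48],[0.43,0.95,0,0.24,48]]' | grep -E 'pos|force|open'
python3 -c "
from h import *
go(.654,-.0475,.13,-46)
snap('side','s8');snap('top','t8');crop('t8',180,60,330,200,4,'t8a')"
```

```text
tool_pos: [0.5921, 0.213, 0.147]
force: [-0.1, -0.3, -0.5]
opening: 0.0476
tool_pos: [0.642, 0.1213, 0.1472]
force: [0.5, 0.2, 0.2]
opening: 0.0481
shift(u) [1.163 1.229 0.172] turn(u) 0.037 (deg -6.7) | j1,j6 [27.8 22.9]
```

View pics/t8a.png

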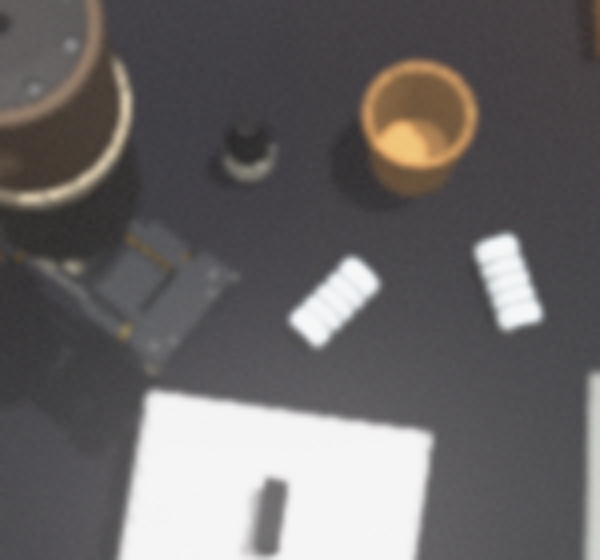

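```bash
python3 -c "
from h import *
blobs('t8',(250,120,335,150))
print(pix2w('t8',180+248/4,60+163/4,.02), pix2w('t8',180+249/4,60+135/4,.085))
go(.652,-.049,.1,-46)"
```

```text
t8 c 653 -48 size 77 37 long-axis deg -45.7 px [263. 135.]
t8 c 666 -179 size 75 37 long-axis deg 16.4 px [306. 130.]
[0.76287929 0.01459482 0.02      ] [0.76249233 0.01205915 0.085     ]
shift(u) [1.152 1.248 0.472] turn(u) 0.0372 (deg -6.7) | j1,j6 [27.7 23. ]
```

```bash
python3 -m creep '[[0.12,0.13,0,0.01,48],[0.24,0.26,0,0.02,48],[0.36,0.39,0,0.037,48],[0.48,0.52,0,0.037,48],[0.6,0.65,0,0.037,48],[0.72,0.78,0,0.037,48],[0.84,0.91,0,0.037,48],[0.92,0.999,0,0.037,48]]' | grep -E 'pos|force|open'
python3 -c "
from h import *
go(.652,-.0495,.0145,-46)"
```

```text
tool_pos: [0.6501, -0.0143, 0.1478]
force: [0.0, -0.6, 0.2]
opening: 0.0479
shift(u) [0.265 0.233 1.333] turn(u) 0.0022 (deg -0.4) | j1,j6 [15.9 28.5]
```

```bash
python3 -m creep '[[0.13,0.12,0,0,48],[0.265,0.233,0.1,0,48],[0.265,0.233,0.25,0,48],[0.265,0.233,0.4,0,48],[0.265,0.233,0.55,0,48],[0.265,0.233,0.7,0,48],[0.265,0.233,0.85,0,48],[0.265,0.233,0.9,0,48]]' | grep -E 'pos|force|open'
python3 -c "
from h import *
go(.652,-.0495,.0145,-46)
snap('side','s9');crop('s9',150,150,300,280,4,'s9a')"
```

```text
tool_pos: [0.6507, -0.0483, 0.0557]
force: [-0.4, -0.5, 0.3]
opening: 0.0481
shift(u) [ 0.018 -0.001  0.412] turn(u) 0.0019 (deg -0.4) | j1,j6 [12.8 31.6]
```

View pics/s9a.png

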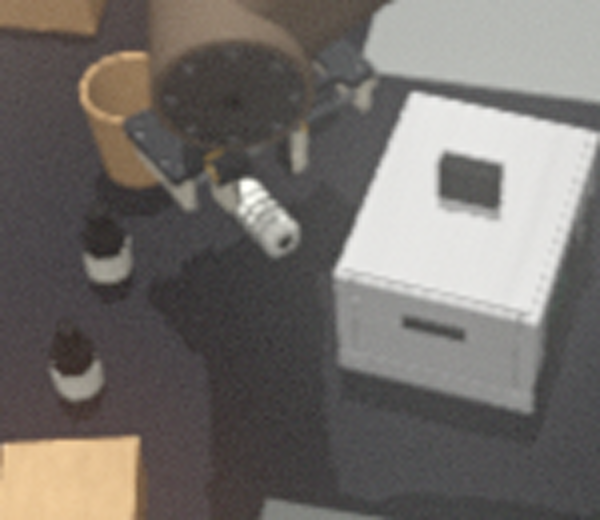

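```bash
python3 -m creep '[[0.01,0,0.12,0,48],[0.01,0,0.24,0,48],[0.01,0,0.36,0,48],[0.01,0,0.41,0,48],[0.01,0,0.41,0,10],[0.01,0,0.41,0,10],[0.01,0,0.41,0,10],[0.01,0,0.41,0,10]]' | grep -E 'pos|force|open'
python3 -m creep '[[0,0,0,0,10],[0,0,-0.15,0,10],[0,0,-0.3,0,10],[0,0,-0.45,0,10],[0,0,-0.6,0,10],[0,0,-0.75,0,10],[0,0,-0.9,0,10],[0,0,-1,0,10]]' | grep -E 'pos|force|open'
python3 -c "
from h import *
go(.665,.14,.14,-10);go(.4237,.3563,.12,4.2)"
```

```text
tool_pos: [0.6536, -0.0491, 0.0183]
force: [0.7, -0.3, -0.3]
opening: 0.0274
tool_pos: [0.6535, -0.0491, 0.1196]
force: [-0.2, -0.4, -0.0]
opening: 0.0271
shift(u) [-1.273 -1.403 -0.204] turn(u) -0.1984 (deg 35.7) | j1,j6 [12.7 31.6]
shift(u) [-4.507e+00 -1.186e+00 -4.000e-03] turn(u) -0.2772 (deg 49.9) | j1,j6 [12.7 31.6]
```

```bash
python3 -m creep '[[-0.08,-0.09,-0.05,0,10],[-0.16,-0.18,-0.1,0,10],[-0.24,-0.27,-0.15,0,10],[-0.34,-0.37,-0.2,0,10],[-0.44,-0.47,-0.2,0,10],[-0.54,-0.58,-0.2,0,10],[-0.64,-0.7,-0.2,0,10],[-0.76,-0.84,-0.2,0,10]]' | grep -E 'pos|force|open'
python3 -m creep '[[-0.08,-0.09,0,-0.03,10],[-0.16,-0.18,0,-0.06,10],[-0.24,-0.27,0,-0.09,10],[-0.34,-0.37,0,-0.12,10],[-0.44,-0.47,0,-0.15,10],[-0.54,-0.58,0,-0.18,10],[-0.64,-0.7,0,-0.21,10],[-0.76,-0.84,0,-0.24,10]]' | grep -E 'pos|force|open'
python3 -c "
from h import *
go(.4237,.3563,.12,4.2)
snap('side','s10');crop('s10',150,150,300,280,4,'s10a')"
```

```text
tool_pos: [0.6598, 0.0655, 0.137]
force: [0.1, 0.4, -0.7]
opening: 0.0272
tool_pos: [0.6667, 0.1785, 0.1369]
force: [0.2, 0.5, -1.2]
opening: 0.0273
shift(u) [-2.497 -1.682  0.169] turn(u) -0.0358 (deg 6.4) | j1,j6 [31.1 56.6]
```

View pics/s10a.png

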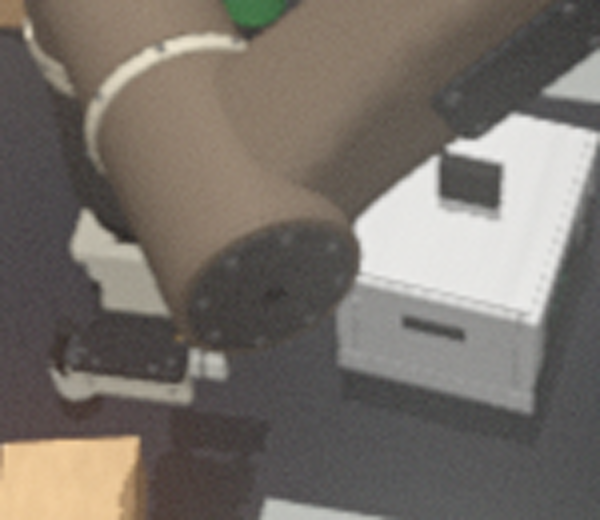

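Grip held (white end visible at ~(210,362) in the crop). On to the tray.

```bash
python3 -m creep '[[-0.1,-0.07,0,0,10],[-0.2,-0.14,0,0,10],[-0.32,-0.21,0,0,10],[-0.44,-0.29,0,0,10],[-0.56,-0.37,0,0,10],[-0.7,-0.46,0,0,10],[-0.85,-0.57,0,0,10],[-1,-0.67,0,0,10]]' | grep -E 'pos|force|open'
python3 -m creep '[[-0.12,-0.08,0,-0.02,10],[-0.24,-0.16,0,-0.036,10],[-0.36,-0.24,0,-0.036,10],[-0.48,-0.32,0,-0.036,10],[-0.6,-0.4,0,-0.036,10],[-0.72,-0.48,0,-0.036,10],[-0.84,-0.57,0,-0.036,10],[-1,-0.67,0,-0.036,10]]' | grep -E 'pos|force|open'
python3 -c "
from h import *
go(.4237,.3563,.0235,4.2)"
```

```text
tool_pos: [0.5686, 0.249, 0.1379]
force: [-0.3, 0.3, -0.4]
opening: 0.0272
tool_pos: [0.4722, 0.3201, 0.1378]
force: [0.5, 0.2, -1.2]
opening: 0.028
shift(u) [-0.459 -0.394  1.143] turn(u) -0.0021 (deg 0.4) | j1,j6 [53.8 40. ]
```

```bash
python3 -m creep '[[-0.12,-0.1,0,0,10],[-0.24,-0.2,0,0,10],[-0.36,-0.3,0.1,0,10],[-0.46,-0.4,0.25,0,10],[-0.46,-0.4,0.4,0,10],[-0.46,-0.4,0.55,0,10],[-0.46,-0.4,0.7,0,10],[-0.46,-0.4,0.85,0,10]]' | grep -E 'pos|force|open'
python3 -m creep '[[0,0,0.1,0,10],[0,0,0.2,0,10],[0,0,0.26,0,10],[0,0,0.29,0,10],[0,0,0.29,0,10],[0,0,0.29,0,40],[0,0,0.29,0,40],[0,0,0.29,0,40]]' 
python3 -m creep '[[0,0,-0.1,0,42],[0,0,-0.3,0,42],[0,0,-0.5,0,42],[0,0,-0.7,0,42],[0,0,-0.9,0,42],[0,0,-1,0,42],[0,0,-1,0,42],[0,0,-1,0,42]]' | grep -E 'pos|force|open'
python3 -c "
from h import *
st();go(.665,-.179,.13,15.5)
snap('side','s11');crop('s11',160,150,320,360,3.5,'s11a')"
```

```text
tool_pos: [0.4237, 0.3566, 0.0524]
force: [-0.5, -0.2, -0.5]
opening: 0.0273
clock: 25.47
tool_pos: [0.4247, 0.3566, 0.0239]
orientation: [-180.0, -0.0, 4.0]
force: [0.5, -0.3, -0.5]
opening: 0.0381
tool_pos: [0.4245, 0.3565, 0.124]
force: [-0.7, 0.4, -1.5]
opening: 0.0418
clock 26.1333
joint_pos [ 6.02542e+01  1.44049e+01 -2.26495e+01 -1.63000e-02 -5.28612e+01
  3.37057e+01]
tool_pos [0.4245 0.3565 0.124 ]
orientation [-1.799225e+02 -3.610000e-02  3.950100e+00]
force [-0.6621  0.4148 -1.4698]
opening 0.0418
shift(u) [ 2.03   5.508 -0.06 ] turn(u) -0.0642 (deg 11.5) | j1,j6 [60.3 33.7]
```

View pics/s11a.png

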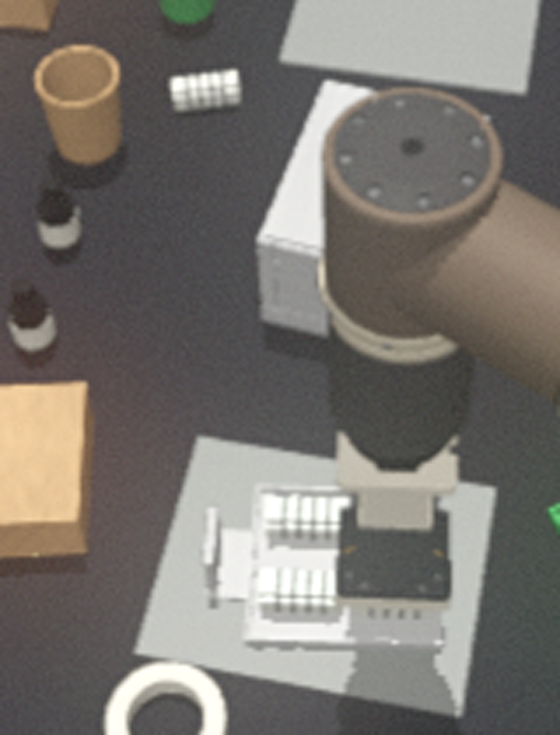

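```bash
python3 -m creep '[[0.0,0.05,-0.12,0,48],[0.05,0.12,-0.24,0,48],[0.1,0.24,-0.36,0,48],[0.15,0.37,-0.5,0,48],[0.2,0.5,-0.62,0,48],[0.25,0.65,-0.74,0,48],[0.3,0.8,-0.86,0,48],[0.35,0.95,-0.98,0,48]]' | grep -E 'pos|force|open'
python3 -m creep '[[0.05,0.12,0,0,48],[0.1,0.24,0,0,48],[0.15,0.36,0,0,48],[0.2,0.48,0,0,48],[0.25,0.6,0,0,48],[0.3,0.74,0,0,48],[0.35,0.88,0,0,48],[0.38,1,0,0,48]]' | grep -E 'pos|force|open'
python3 -m creep '[[0.05,0.12,0,0,48],[0.1,0.24,0,0,48],[0.15,0.36,0,0,48],[0.2,0.48,0,0,48],[0.25,0.6,0,0,48],[0.3,0.74,0,0,48],[0.35,0.88,0,0,48],[0.38,1,0,0,48]]' | grep -E 'pos|force|open'
python3 -m creep '[[0.05,0.12,0,0,48],[0.1,0.24,0,0,48],[0.15,0.36,0,0,48],[0.2,0.48,0,0,48],[0.25,0.6,0,0,48],[0.3,0.74,0,0,48],[0.35,0.88,0,0,48],[0.38,1,0,0,48]]' | grep -E 'pos|force|open'
python3 -c "
from h import *
go(.665,-.179,.12,15.5)
snap('side','s12');blobs('s12',(180,165,233,200),thr=130);snap('top','t12');blobs('t12',(285,112,335,150))"
```

```text
tool_pos: [0.4657, 0.2629, 0.2206]
force: [-0.1, -0.1, 0.3]
opening: 0.0482
tool_pos: [0.5113, 0.1654, 0.2209]
force: [-0.0, 0.0, -0.2]
opening: 0.048
tool_pos: [0.556, 0.0683, 0.2211]
force: [-0.0, -0.1, 0.2]
opening: 0.048
tool_pos: [0.6012, -0.0288, 0.2214]
force: [-0.2, -0.1, -1.0]
opening: 0.0478
shift(u) [0.533 1.542 1.014] turn(u) -0.0641 (deg 11.5) | j1,j6 [15.8 78.1]
s12 c 664 -190 size 93 74 long-axis deg 6.2 px [219. 172.]
t12 c 665 -177 size 76 40 long-axis deg 16.2 px [307. 130.]
```

View pics/t12.png

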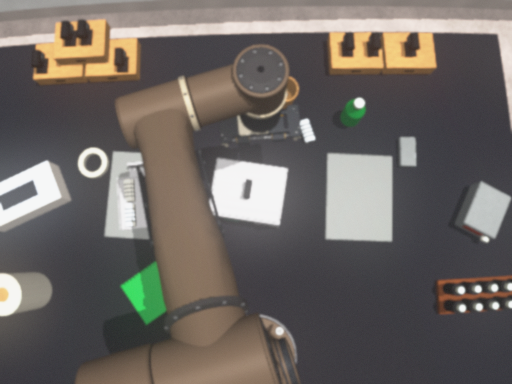

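```bash
python3 -m creep '[[0.06,0.12,0,-0.02,48],[0.12,0.24,0,-0.04,48],[0.18,0.36,0,-0.064,48],[0.24,0.48,0,-0.064,48],[0.3,0.6,0,-0.064,48],[0.36,0.72,0,-0.064,48],[0.42,0.86,0,-0.064,48],[0.48,1,0,-0.064,48]]' | grep -E 'pos|force|open'
python3 -c "
from h import *
print('spray',pix2w('t12',359,103,.15),pix2w('t12',352,116,.05))
go(.665,-.178,.0145,15.7)
snap('side','s13');crop('s13',160,110,310,240,4,'s13a')"
```

```text
tool_pos: [0.6559, -0.125, 0.2215]
force: [0.2, 0.5, 0.6]
opening: 0.048
spray [ 0.70521932 -0.31541992  0.15      ] [ 0.6973766  -0.31458093  0.05      ]
shift(u) [-0.053  0.535  2.07 ] turn(u) -0.0015 (deg 0.3) | j1,j6 [ 5.9 99.5]
```

View pics/s13a.png

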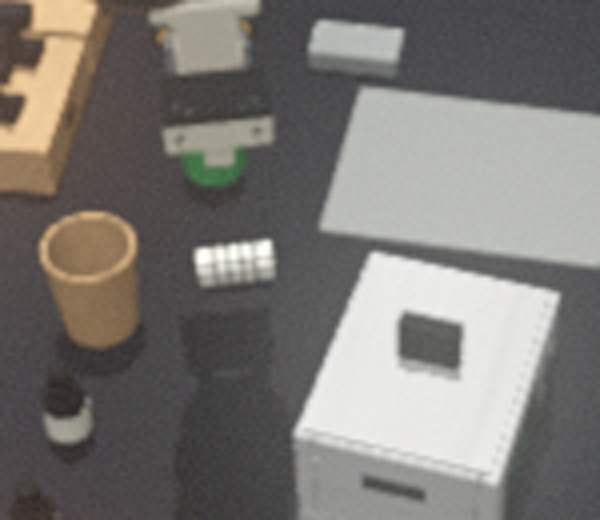

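```bash
python3 -m creep '[[-0.02,0.12,0,0,48],[-0.05,0.24,0,0,48],[-0.05,0.36,0,0,48],[-0.06,0.49,0.15,0,48],[-0.06,0.49,0.35,0,48],[-0.06,0.49,0.55,0,48],[-0.06,0.49,0.75,0,48],[-0.06,0.49,0.95,0,48]]' | grep -E 'pos|force|open'
python3 -m creep '[[0,0,0.12,0,48],[0,0,0.24,0,48],[0,0,0.36,0,48],[0,0,0.48,0,48],[0,0,0.6,0,48],[0,0,0.7,0,48],[0,0,0.8,0,48],[0,0,0.85,0,48]]' | grep -E 'pos|force|open'
python3 -c "
from h import *
go(.664,-.174,.0145,15.7)
snap('side','s14');crop('s14',160,110,310,240,4,'s14a')"
```

```text
tool_pos: [0.6626, -0.1738, 0.1259]
force: [1.0, 0.5, -0.1]
opening: 0.0483
tool_pos: [0.662, -0.1726, 0.0399]
force: [-0.6, -0.4, -0.4]
opening: 0.0481
shift(u) [0.015 0.019 0.254] turn(u) -0.0012 (deg 0.2) | j1,j6 [  1.7 103.8]
```

View pics/s14a.png

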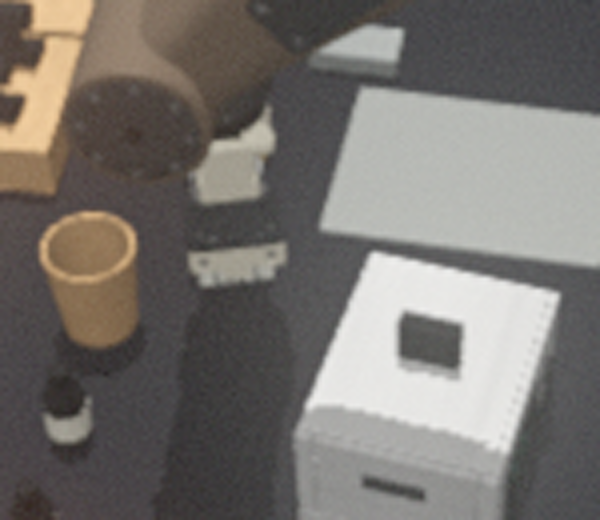

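```bash
python3 -m creep '[[0.01,0.02,0.08,0,48],[0.01,0.02,0.16,0,48],[0.01,0.02,0.25,0,48],[0.01,0.02,0.25,0,48],[0.01,0.02,0.25,0,10],[0.01,0.02,0.25,0,10],[0.01,0.02,0.25,0,10],[0.01,0.02,0.25,0,10]]' | grep -E 'pos|force|open'
python3 -m creep '[[0,0,0,0,10],[0,0,-0.15,0,10],[0,0,-0.3,0,10],[0,0,-0.45,0,10],[0,0,-0.6,0,10],[0,0,-0.75,0,10],[0,0,-0.9,0,10],[0,0,-1,0,10]]' | grep -E 'pos|force|open'
python3 -c "
from h import *
go(.66,.09,.125,4.2);go(.4285,.2905,.12,4.2)"
```

```text
tool_pos: [0.6645, -0.1744, 0.0172]
force: [0.1, -0.1, 1.7]
opening: 0.0275
tool_pos: [0.6646, -0.1744, 0.1184]
force: [-0.3, 0.3, 0.4]
opening: 0.0274
shift(u) [ 0.662 -2.56  -0.066] turn(u) 0.0628 (deg -11.3) | j1,j6 [  1.5 104. ]
shift(u) [-1.033 -5.11  -0.016] turn(u) 0.0628 (deg -11.3) | j1,j6 [  1.5 104. ]
```

```bash
python3 -m creep '[[0.03,-0.1,-0.05,0.01,10],[0.06,-0.22,-0.1,0.02,10],[0.09,-0.34,-0.2,0.04,10],[0.12,-0.47,-0.2,0.063,10],[0.15,-0.6,-0.2,0.063,10],[0.18,-0.73,-0.2,0.063,10],[0.22,-0.86,-0.2,0.063,10],[0.25,-1,-0.2,0.063,10]]' | grep -E 'pos|force|open'
python3 -m creep '[[0,-0.12,0,0,10],[0,-0.24,0,0,10],[0,-0.36,0,0,10],[0,-0.49,0,0,10],[0,-0.62,0,0,10],[0,-0.75,0,0,10],[0,-0.87,0,0,10],[0,-1,0,0,10]]' | grep -E 'pos|force|open'
python3 -m creep '[[-0.05,-0.12,0,0,10],[-0.1,-0.24,0,0,10],[-0.15,-0.36,0,0,10],[-0.2,-0.49,0,0,10],[-0.27,-0.62,0,0,10],[-0.34,-0.75,0,0,10],[-0.41,-0.87,0,0,10],[-0.48,-1,0,0,10]]' | grep -E 'pos|force|open'
python3 -c "
from h import *
go(.4285,.2905,.12,4.2)"
```

```text
tool_pos: [0.6613, -0.0702, 0.1361]
force: [-0.4, 0.1, 0.2]
opening: 0.0274
tool_pos: [0.6541, 0.0296, 0.1366]
force: [-0.0, -0.6, -1.0]
opening: 0.0274
tool_pos: [0.5981, 0.1258, 0.1367]
force: [-1.1, 0.0, -0.7]
opening: 0.0272
shift(u) [-1.572 -1.765  0.167] turn(u) -0.0003 (deg 0.0) | j1,j6 [30.2 64. ]
```

```bash
python3 -m creep '[[-0.1,-0.11,0,0,10],[-0.2,-0.22,0,0,10],[-0.3,-0.33,0,0,10],[-0.4,-0.44,0,0,10],[-0.5,-0.55,0,0,10],[-0.6,-0.66,0,0,10],[-0.7,-0.77,0,0,10],[-0.8,-0.89,0,0,10]]' | grep -E 'pos|force|open'
python3 -m creep '[[-0.1,-0.11,0,0,10],[-0.2,-0.22,0,0,10],[-0.3,-0.33,0,0,10],[-0.4,-0.44,0,0,10],[-0.5,-0.55,0,0,10],[-0.6,-0.66,0,0,10],[-0.7,-0.77,0,0,10],[-0.77,-0.87,0,0,10]]' | grep -E 'pos|force|open'
python3 -c "
from h import *
go(.4285,.2905,.0235,4.2)
snap('side','s15');crop('s15',160,150,320,360,3.5,'s15a')"
```

```text
tool_pos: [0.5116, 0.2083, 0.1367]
force: [0.0, -0.4, -1.2]
opening: 0.0275
tool_pos: [0.4283, 0.2894, 0.1367]
force: [-0.3, 0.9, -0.8]
opening: 0.0273
shift(u) [ 0.002 -0.011  1.132] turn(u) -0.0002 (deg 0.0) | j1,j6 [55.8 38.3]
```

View pics/s15a.png

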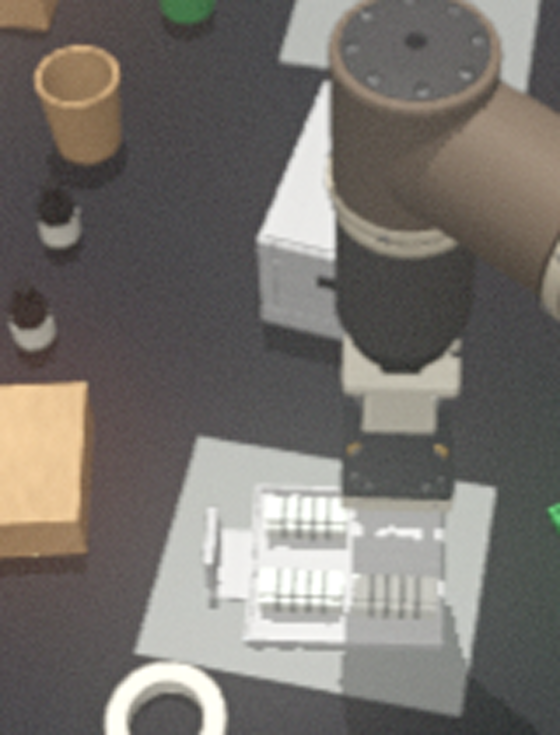

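```bash
python3 -m creep '[[0,-0.01,0.15,0,10],[0,-0.01,0.3,0,10],[0,-0.01,0.45,0,10],[0,-0.01,0.6,0,10],[0,-0.01,0.75,0,10],[0,-0.01,0.85,0,10],[0,-0.01,0.9,0,10],[0,-0.01,0.95,0,10]]' | grep -E 'pos|force|open'
python3 -m creep '[[0,0,0.06,0,10],[0,0,0.12,0,10],[0,0,0.18,0,10],[0,0,0.19,0,10],[0,0,0.19,0,10],[0,0,0.19,0,40],[0,0,0.19,0,40],[0,0,0.19,0,40]]' 
python3 -m creep '[[0,0,-0.1,0,42],[0,0,-0.3,0,42],[0,0,-0.5,0,42],[0,0,-0.7,0,42],[0,0,-0.9,0,42],[0,0,-1,0,42],[0,0,-1,0,42],[0,0,-1,0,42]]' | grep -E 'pos|force|open'
python3 -c "
from h import *
st();go(.4675,.0035,.2,-10)"
```

```text
tool_pos: [0.4297, 0.2899, 0.0413]
force: [0.2, 0.2, 0.3]
opening: 0.0276
clock: 37.1
tool_pos: [0.4298, 0.2899, 0.0225]
orientation: [-180.0, -0.0, 4.1]
force: [0.2, -0.2, -0.0]
opening: 0.0386
tool_pos: [0.4298, 0.2901, 0.1231]
force: [0.6, 0.5, 0.1]
opening: 0.0421
clock 37.7667
joint_pos [ 5.57179e+01  1.12763e+01 -2.70729e+01 -1.56000e-02 -5.15678e+01
  3.84272e+01]
tool_pos [0.4298 0.2901 0.1231]
orientation [-1.799273e+02 -4.210000e-02  4.135300e+00]
force [0.553  0.4583 0.0959]
opening 0.0421
shift(u) [ 0.17   2.885 -0.769] turn(u) 0.0785 (deg -14.1) | j1,j6 [55.7 38.4]
```

```bash
python3 -m creep '[[0,0.05,-0.15,0,44],[0,0.12,-0.3,0,44],[0.02,0.24,-0.45,0.02,44],[0.04,0.37,-0.6,0.04,44],[0.05,0.5,-0.77,0.06,44],[0.05,0.65,-0.9,0.0785,44],[0.06,0.8,-0.95,0.0785,44],[0.06,0.95,-0.95,0.0785,44]]' | grep -E 'pos|force|open'
python3 -c "
from h import *
go(.469,.0045,.22,-10)"
```

```text
tool_pos: [0.4428, 0.1948, 0.2176]
force: [0.4, 0.3, -0.3]
opening: 0.0442
shift(u) [ 0.584  1.83  -0.024] turn(u) 0.0008 (deg -0.1) | j1,j6 [47.1 33. ]
```

```bash
python3 -m creep '[[0.04,0.12,0,0,44],[0.08,0.24,0,0,44],[0.12,0.36,0,0,44],[0.16,0.48,0,0,44],[0.2,0.6,0,0,44],[0.24,0.72,0,0,44],[0.28,0.84,0,0,44],[0.3,0.95,0,0,44]]' | grep -E 'pos|force|open'
python3 -m creep '[[0.04,0.12,0,0,44],[0.08,0.24,0,0,44],[0.12,0.36,0,0,44],[0.16,0.48,0,0,44],[0.2,0.6,0,0,44],[0.24,0.72,0,0,44],[0.28,0.84,0,0,44],[0.285,0.88,0,0,44]]' | grep -E 'pos|force|open'
python3 -c "
from h import *
go(.469,.0045,.135,-10)
snap('side','s16');crop('s16',200,110,340,270,4,'s16a')
snap('top','t16');crop('t16',190,120,320,240,4.6,'t16a')"
```

```text
tool_pos: [0.4559, 0.0955, 0.2173]
force: [0.3, -0.5, 0.5]
opening: 0.0441
tool_pos: [0.4684, 0.0036, 0.2174]
force: [-0.2, 0.5, -0.4]
opening: 0.044
shift(u) [ 0.004 -0.01   0.824] turn(u) -0.0002 (deg 0.0) | j1,j6 [24.6 55.4]
```

View pics/s16a.png

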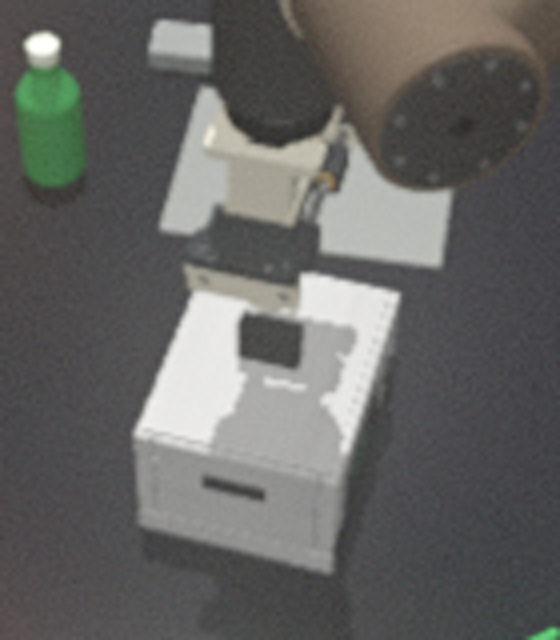

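```bash
python3 -m creep '[[0,0,0.15,0,44],[0,0,0.3,0,44],[0,0,0.45,0,44],[0,0,0.6,0,44],[0,0,0.7,0,44],[0,0,0.78,0,44],[0,0,0.82,0,44],[0,0,0.82,0,44]]' | grep -E 'pos|force|open'
python3 -m creep '[[0,0,0,0,5],[0,0,0,0,5],[0,0,0,0,5],[0,0,0,0,5],[0,0,0,0,5],[0,0,0,0,5],[0,0,0,0,5],[0,0,0,0,5]]' 
python3 -c "
from h import *
st()
snap('side','s17');crop('s17',200,110,340,270,4,'s17a')"
```

```text
tool_pos: [0.4682, 0.0052, 0.135]
force: [-0.1, 0.2, 0.4]
opening: 0.0438
clock: 41.2
tool_pos: [0.4687, 0.0052, 0.136]
orientation: [-180.0, -0.0, -10.0]
force: [-0.9, 0.6, 5.7]
opening: 0.0174
clock 41.2
joint_pos [ 2.47968e+01  5.77010e+00 -3.19077e+01  1.17000e-02 -5.22898e+01
  5.52068e+01]
tool_pos [0.4687 0.0052 0.136 ]
orientation [-1.799891e+02 -3.190000e-02 -9.989200e+00]
force [-0.9068  0.6287  5.6794]
opening 0.0174
```

View pics/s17a.png

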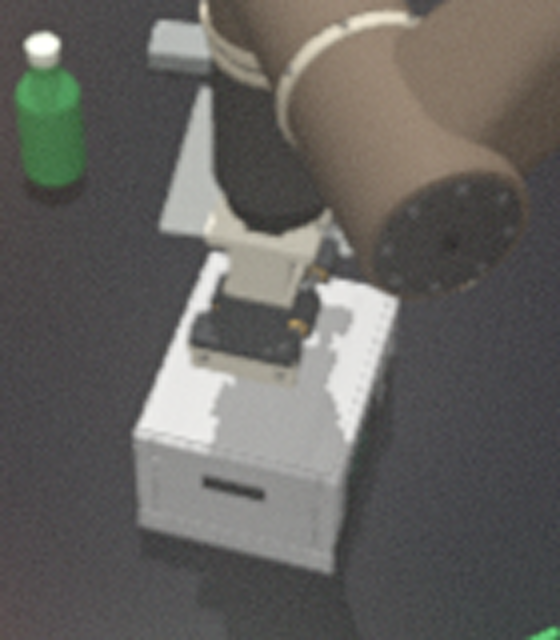

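```bash
python3 -m creep '[[0,0,-0.05,0,5],[0,0,-0.12,0,5],[0,0,-0.2,0,5],[0,0,-0.3,0,5],[0,0,-0.42,0,5],[0,0,-0.54,0,5],[0,0,-0.66,0,5],[0,0,-0.75,0,5]]' | grep -E 'pos|force|open'
python3 -c "
from h import *
st();go(.458,-.33,.1,-10)
snap('side','s18');crop('s18',200,110,340,270,4,'s18a')"
```

```text
tool_pos: [0.4688, 0.0053, 0.2124]
force: [-0.1, 0.1, -4.7]
opening: 0.0176
clock 41.9167
joint_pos [ 2.48004e+01  1.31490e+00 -2.56021e+01  7.80000e-03 -6.29985e+01
  5.52160e+01]
tool_pos [0.4688 0.0053 0.2124]
orientation [-1.799575e+02 -7.340000e-02 -9.980100e+00]
force [-0.1142  0.0684 -4.6606]
opening 0.0176
shift(u) [0.475 3.321 1.124] turn(u) 0.0001 (deg -0.0) | j1,j6 [24.8 55.2]
```

View pics/s18a.png

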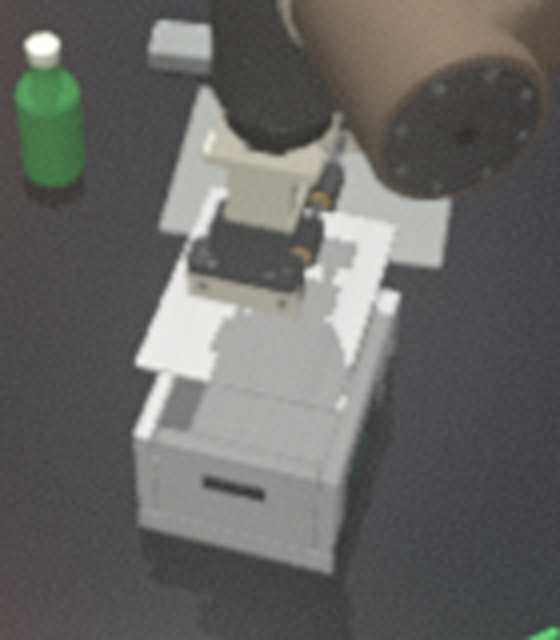

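```bash
python3 -m creep '[[0.01,0.08,0,0,5],[0.03,0.18,0,0,5],[0.04,0.28,0,0,5],[0.06,0.4,0,0,5],[0.08,0.52,0,0,5],[0.09,0.64,0,0,5],[0.11,0.76,0,0,5],[0.13,0.88,0,0,5]]' | grep -E 'pos|force|open'
python3 -m creep '[[0.02,0.12,0,0,5],[0.04,0.24,0,0,5],[0.05,0.36,0,0,5],[0.07,0.48,0,0,5],[0.09,0.6,0,0,5],[0.1,0.72,0,0,5],[0.12,0.84,0,0,5],[0.14,0.96,0,0,5]]' | grep -E 'pos|force|open'
python3 -m creep '[[0.02,0.12,0,0,5],[0.04,0.24,0,0,5],[0.05,0.36,0,0,5],[0.07,0.48,0,0,5],[0.09,0.6,0,0,5],[0.1,0.72,0,0,5],[0.12,0.84,0.1,0,5],[0.14,0.94,0.2,0,5]]' | grep -E 'pos|force|open'
python3 -c "
from h import *
st();go(.458,-.33,.029,-10)"
```

```text
tool_pos: [0.4652, -0.0853, 0.2098]
force: [-0.4, 0.4, -3.7]
opening: 0.0177
tool_pos: [0.4622, -0.1822, 0.2098]
force: [0.2, 0.3, -3.2]
opening: 0.0179
tool_pos: [0.4604, -0.2772, 0.1898]
force: [0.6, -0.2, -4.1]
opening: 0.0179
clock 43.9667
joint_pos [-1.01415e+01  9.21670e+00 -1.97929e+01 -3.90000e-03 -6.09638e+01
  9.01207e+01]
tool_pos [ 0.4604 -0.2772  0.1898]
orientation [-1.799967e+02 -2.660000e-02 -1.002260e+01]
force [ 0.5908 -0.1886 -4.0733]
opening 0.0179
shift(u) [0.069 0.524 1.608] turn(u) -0.0001 (deg 0.0) | j1,j6 [-10.1  90.1]
```

```bash
python3 -m creep '[[0.02,0.12,0.05,0,5],[0.04,0.24,0.15,0,5],[0.05,0.36,0.3,0,5],[0.06,0.48,0.45,0,5],[0.07,0.52,0.6,0,5],[0.07,0.52,0.75,0,5],[0.07,0.52,0.9,0,5],[0.07,0.52,1,0,5]]' | grep -E 'pos|force|open'
python3 -m creep '[[0,0,0.1,0,5],[0,0,0.2,0,5],[0,0,0.3,0,5],[0,0,0.4,0,5],[0,0,0.47,0,5],[0,0,0.53,0,5],[0,0,0.57,0,5],[0,0,0.57,0,5]]' | grep -E 'pos|force|open'
python3 -c "
from h import *
st()
snap('side','s19');crop('s19',220,90,370,240,4,'s19a')"
```

```text
tool_pos: [0.4575, -0.3285, 0.0881]
force: [-0.9, 0.8, -2.8]
opening: 0.0178
tool_pos: [0.4582, -0.3279, 0.0328]
force: [-0.3, 0.6, -3.6]
opening: 0.0178
clock 45.3
joint_pos [-1.56936e+01  2.17234e+01 -2.67112e+01 -7.40000e-03 -4.16269e+01
  9.57179e+01]
tool_pos [ 0.4582 -0.3279  0.0328]
orientation [-1.79989e+02  6.07000e-02 -9.98120e+00]
force [-0.3292  0.6126 -3.5905]
opening 0.0178
```

View pics/s19a.png

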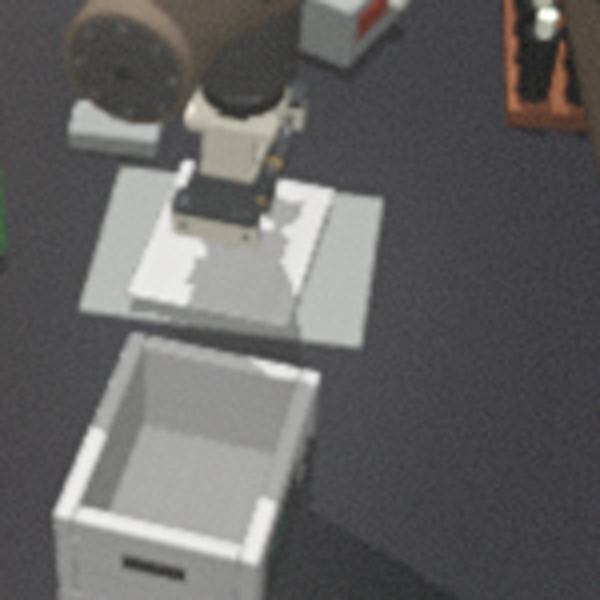

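```bash
python3 -m creep '[[0,0,0.01,0,5],[0,0,0.02,0,5],[0,0,0.03,0,5],[0,0,0.03,0,5],[0,0,0.03,0,5],[0,0,0.03,0,5],[0,0,0.03,0,5],[0,0,0.03,0,5]]' | grep -E 'pos|force|open'
python3 -m creep '[[0,0,0.005,0,5],[0,0,0.01,0,5],[0,0,0.01,0,5],[0,0,0.01,0,5],[0,0,0.01,0,5],[0,0,0.01,0,5],[0,0,0.01,0,44],[0,0,0.01,0,44]]' | grep -E 'pos|force|open'
```

```text
tool_pos: [0.4586, -0.3282, 0.0307]
force: [-0.5, 0.7, -3.4]
opening: 0.0177
tool_pos: [0.459, -0.3284, 0.03]
force: [0.4, -0.3, 1.0]
opening: 0.0261
```

```bash
python3 -m creep '[[0,0,0,0,44],[0,0,0,0,44],[0,0,-0.1,0,44],[0,0,-0.25,0,44],[0,0,-0.45,0,44],[0,0,-0.65,0,44],[0,0,-0.85,0,44],[0,0,-1,0,44]]' | grep -E 'pos|force|open'
python3 -m creep '[[0,-0.1,-0.1,0,44],[0,-0.2,-0.25,0,44],[0,-0.3,-0.4,0,44],[0,-0.45,-0.5,0,44],[0,-0.6,-0.6,0,44],[0,-0.75,-0.75,0,44],[0,-0.88,-0.88,0,44],[0,-1,-1,0,44]]' | grep -E 'pos|force|open'
python3 -c "
from h import *
st()
snap('side','s20');snap('top','t20')
crop('s20',140,80,340,360,2.1,'s20a');crop('t20',90,100,410,260,2.5,'t20a')"
```

```text
tool_pos: [0.4591, -0.3285, 0.1324]
force: [1.4, 0.3, -0.2]
opening: 0.044
tool_pos: [0.4758, -0.2284, 0.2309]
force: [0.8, 0.0, -0.1]
opening: 0.0443
clock 48.0167
joint_pos [-4.33700e+00  6.44850e+00 -1.74310e+01 -2.20000e-03 -6.60845e+01
  8.43729e+01]
tool_pos [ 0.4758 -0.2284  0.2309]
orientation [-1.799944e+02 -3.560000e-02 -9.964900e+00]
force [ 0.81    0.0096 -0.1168]
opening 0.0443
```

View pics/s20a.png

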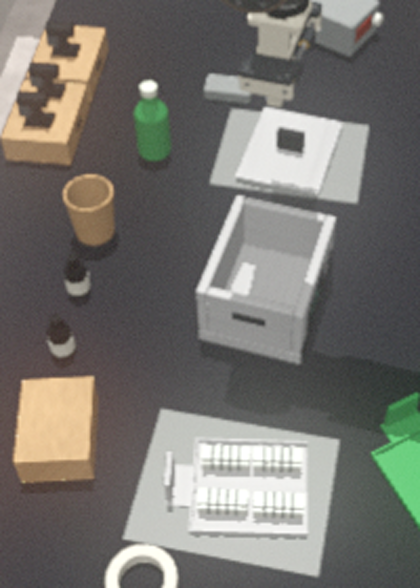

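View pics/t20a.png

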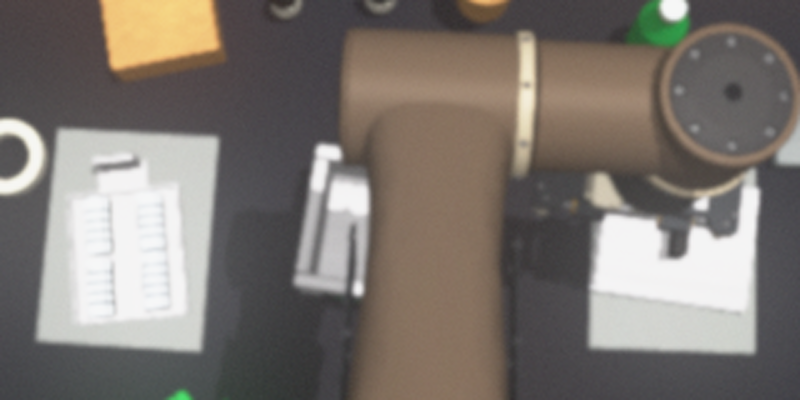

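```bash
python3 -c "
from h import *
crop('s20',200,270,310,350,7,'s20b')
crop('t20',105,145,185,240,6,'t20b')"
```

```text
(no output)
```

View pics/s20b.png

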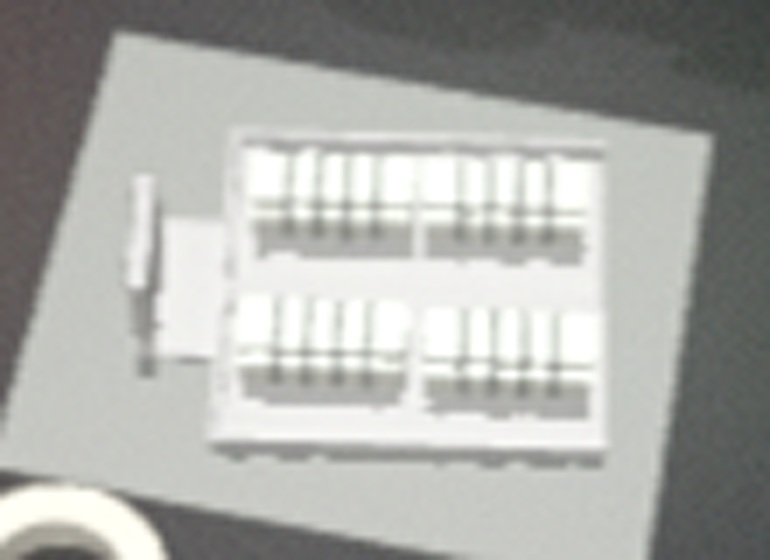

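View pics/t20b.png

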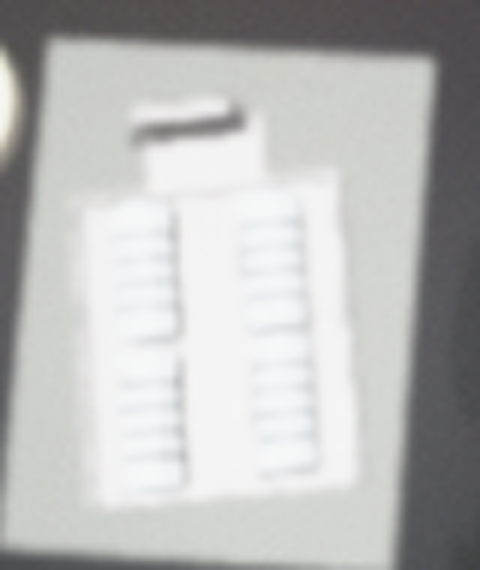

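```bash
python3 -c "
from h import *
f=lambda u,v,z:pix2w('s20',200+u/7,270+v/7,z).round(4)
print('plate top c',f(141,232,.056),'ends',f(146,176,.056),f(138,288,.056))
print('tray corners',[f(u,v,.01) for u,v in [(232,135),(606,143),(604,445),(212,440)]])
g=lambda u,v,z:pix2w('t20',105+u/6,145+v/6,z).round(4)
print('top: plate bottom front?',g(188,125,.04))
print('bath rim side s20', [pix2w('s20',140+u/2.1,80+v/2.1,.12).round(3) for u,v in [(240,197),(336,217),(300,308),(198,290)]])
"
```

```text
plate top c [0.5699 0.3383 0.056 ] ends [0.572  0.3137 0.056 ] [0.5672 0.3623 0.056 ]
tray corners [array([0.5459, 0.267 , 0.01  ]), array([0.3888, 0.2537, 0.01  ]), array([0.3802, 0.3868, 0.01  ]), array([0.5343, 0.4015, 0.01  ])]
top: plate bottom front? [0.5652 0.3325 0.04  ]
bath rim side s20 [array([ 0.525, -0.101,  0.12 ]), array([ 0.373, -0.076,  0.12 ]), array([0.415, 0.104, 0.12 ]), array([0.564, 0.087, 0.12 ])]
```

```bash
python3 -c "
from h import *
go(.57,.3367,.12,-85)"
python3 -m creep '[[0,-0.12,0,0,44],[0,-0.24,0,0,44],[0,-0.37,0,0,44],[0,-0.5,0,0,44],[0,-0.62,0,0,40],[0,-0.75,0,0,30],[0,-0.87,0,0,22],[0,-1,0,0,22]]' | grep -E 'pos|force|open'
python3 -m creep '[[0,-0.12,0,0,22],[0,-0.24,0,0,22],[0,-0.37,0,0,22],[0,-0.5,0,0,22],[0,-0.62,0,0,22],[0,-0.75,0,0,22],[0,-0.87,0,0,22],[0,-1,0,0,22]]' | grep -E 'pos|force|open'
python3 -m creep '[[0,-0.12,0,0.03,22],[0,-0.24,0,0.06,22],[0,-0.37,0,0.09,22],[0,-0.5,0,0.12,22],[0,-0.62,0,0.15,22],[0,-0.75,0,0.18,22],[0,-0.87,0,0.21,22],[0,-1,0,0.24,22]]' | grep -E 'pos|force|open'
python3 -c "
from h import *
go(.57,.3367,.12,-85)"
```

```text
shift(u) [-0.053 -5.726  1.122] turn(u) 0.4174 (deg -75.1) | j1,j6 [-4.3 84.4]
tool_pos: [0.493, -0.1301, 0.2291]
force: [-0.3, 0.2, -0.5]
opening: 0.0258
tool_pos: [0.5107, -0.0315, 0.2295]
force: [-0.4, -0.0, 0.6]
opening: 0.0219
tool_pos: [0.5279, 0.067, 0.2295]
force: [-0.6, -0.2, -0.2]
opening: 0.0222
shift(u) [-1.916 -1.944  1.095] turn(u) 0.1753 (deg -31.5) | j1,j6 [28.4  8.2]
```

```bash
python3 -m creep '[[-0.12,-0.12,0,0.03,22],[-0.24,-0.24,0,0.06,22],[-0.36,-0.37,0,0.09,22],[-0.48,-0.5,0,0.12,22],[-0.6,-0.62,0,0.15,22],[-0.72,-0.74,0,0.175,22],[-0.84,-0.86,0,0.175,22],[-0.97,-0.98,0,0.175,22]]' | grep -E 'pos|force|open'
python3 -c "
from h import *
go(.57,.3367,.12,-85)"
```

```text
tool_pos: [0.5483, 0.2037, 0.2295]
force: [-0.0, 0.5, 0.2]
opening: 0.0218
shift(u) [-1.303 -0.343  1.095] turn(u) 0.0025 (deg -0.5) | j1,j6 [ 39.5 -34.1]
```

```bash
python3 -m creep '[[-0.12,-0.03,0,0.002,22],[-0.24,-0.06,0,0.002,22],[-0.37,-0.1,0,0.002,22],[-0.5,-0.13,0,0.002,22],[-0.62,-0.17,0.1,0.002,22],[-0.75,-0.2,0.2,0.002,22],[-0.87,-0.24,0.3,0.002,22],[-1,-0.27,0.4,0.002,22]]' | grep -E 'pos|force|open'
python3 -m creep '[[-0.1,-0.03,0.1,0,22],[-0.2,-0.05,0.2,0,22],[-0.3,-0.07,0.3,0,22],[-0.3,-0.07,0.4,0,22],[-0.3,-0.07,0.5,0,22],[-0.3,-0.07,0.6,0,22],[-0.3,-0.07,0.7,0,22],[-0.3,-0.07,0.7,0,22]]' | grep -E 'pos|force|open'
python3 -c "
from h import *
go(.57,.3367,.017,-85)
snap('side','s21');crop('s21',170,230,320,360,5,'s21a')
snap('top','t21');crop('t21',105,120,185,240,5,'t21a')"
```

```text
tool_pos: [0.5658, 0.3051, 0.1878]
force: [0.5, 0.2, 0.2]
opening: 0.022
tool_pos: [0.5691, 0.3335, 0.117]
force: [-0.2, -0.4, -0.3]
opening: 0.0219
shift(u) [-0.031 -0.011  1.   ] turn(u) -0.0005 (deg 0.1) | j1,j6 [ 47.2 -42.3]
```

View pics/s21a.png

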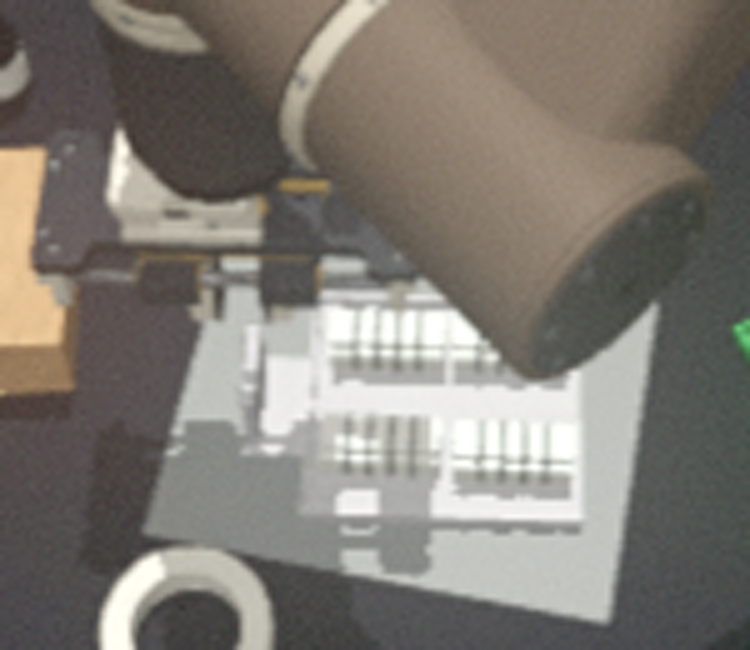

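View pics/t21a.png

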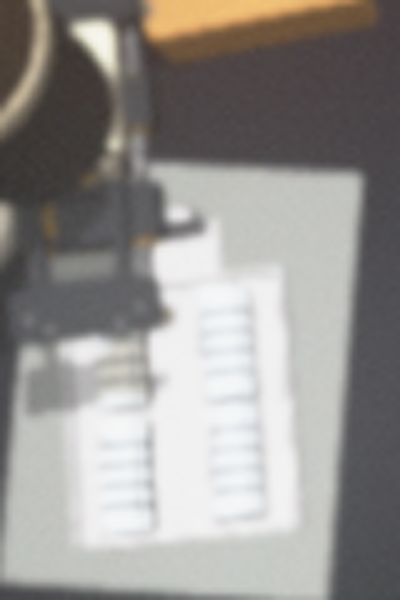

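```bash
python3 -m creep '[[-0.03,-0.01,0.1,0,22],[-0.03,-0.01,0.2,0,22],[-0.03,-0.01,0.3,0,22],[-0.03,-0.01,0.4,0,22],[-0.03,-0.01,0.48,0,22],[-0.03,-0.01,0.5,0,22],[-0.03,-0.01,0.5,0,22],[-0.03,-0.01,0.5,0,22]]' | grep -E 'pos|force|open'
python3 -c "
from h import *
snap('side','s22');crop('s22',190,260,290,350,7,'s22a');st()
print(w2pix('s22',[.57,.3367,.067]))"
```

```text
tool_pos: [0.5711, 0.3379, 0.0695]
force: [0.1, -0.2, 0.0]
opening: 0.0215
clock 52.9333
joint_pos [ 4.74144e+01  2.68441e+01 -1.15112e+01  1.58000e-02 -5.16158e+01
 -4.24603e+01]
tool_pos [0.5713 0.338  0.0699]
orientation [-1.799703e+02  1.030000e-02 -8.503610e+01]
force [ 0.3566 -0.0504 -0.0389]
opening 0.0221
(np.float64(219.9514438502092), np.float64(300.74906053514513))
```

View pics/s22a.png

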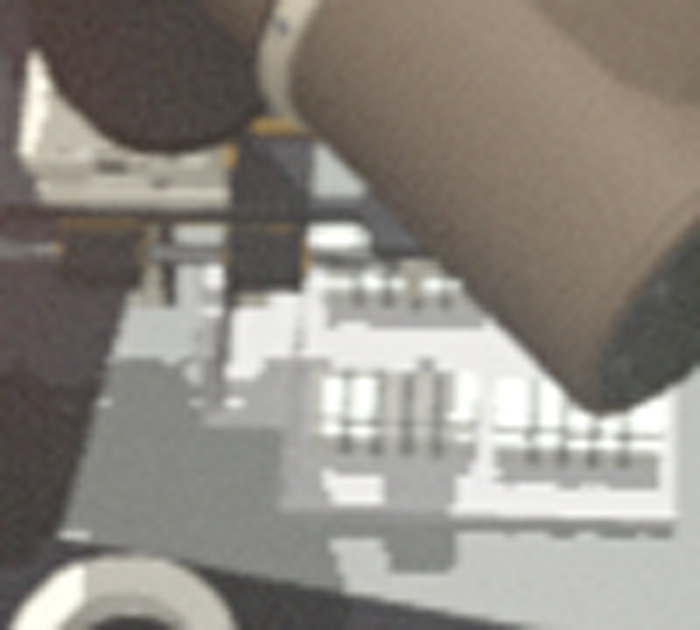

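```bash
python3 -m creep '[[0.01,0.025,0.0,0,22],[0.01,0.025,0.08,0,22],[0.01,0.025,0.16,0,22],[0.01,0.025,0.24,0,22],[0.01,0.025,0.32,0,22],[0.01,0.025,0.4,0,22],[0.01,0.025,0.48,0,22],[0.01,0.025,0.52,0,22]]' 
python3 -m creep '[[0,0,0,0,22],[0,0,0,0,2],[0,0,0,0,2],[0,0,0,0,2],[0,0,0,0,2],[0,0,0,0,2],[0,0,0,0,2],[0,0,0,0,2]]' 
python3 -c "
from h import *
snap('side','s23');crop('s23',190,260,290,350,7,'s23a');st()"
```

```text
clock: 53.6
tool_pos: [0.568, 0.3361, 0.0158]
orientation: [179.9, -0.1, -85.1]
force: [0.6, -0.1, -0.1]
opening: 0.0219
clock: 54.27
tool_pos: [0.569, 0.3371, 0.0181]
orientation: [-179.9, 0.0, -85.0]
force: [1.3, 1.2, 1.6]
opening: 0.0078
clock 54.3167
joint_pos [ 4.75095e+01  2.99785e+01 -1.43271e+01  7.00000e-03 -4.56231e+01
 -4.25526e+01]
tool_pos [0.5689 0.3371 0.0181]
orientation [-1.799441e+02  4.450000e-02 -8.503810e+01]
force [1.4441 1.588  2.2748]
opening 0.0077
```

View pics/s23a.png

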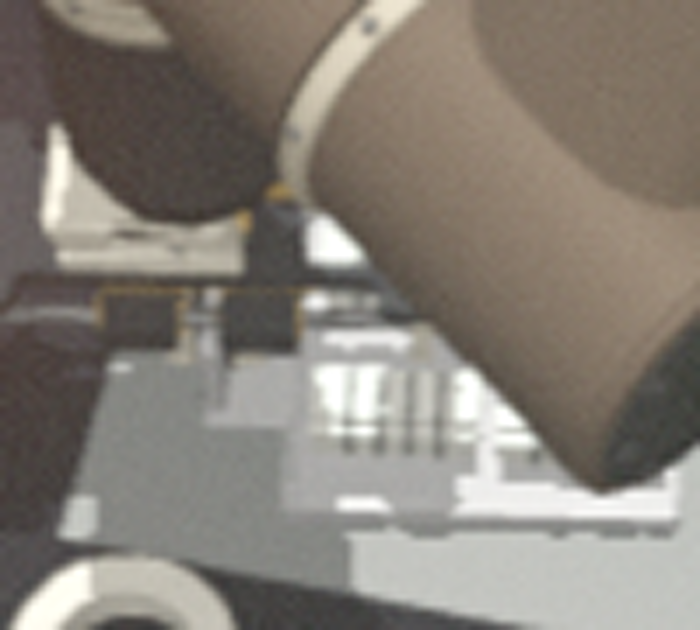

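```bash
python3 -m creep '[[0,0,-0.03,0,2],[0,0,-0.07,0,2],[0,0,-0.11,0,2],[0,0,-0.15,0,2],[0,0,-0.2,0,2],[0,0,-0.25,0,2],[0,0,-0.28,0,2],[0,0,-0.3,0,2]]' 
python3 -c "
from h import *
snap('side','s24');crop('s24',170,240,300,350,6,'s24a');st()"
```

```text
clock: 54.98
tool_pos: [0.5687, 0.3368, 0.0483]
orientation: [-180.0, 0.0, -85.0]
force: [0.4, -0.6, -6.0]
opening: 0.0079
clock 55.0333
joint_pos [ 4.75050e+01  2.79475e+01 -1.29786e+01  5.80000e-03 -4.90144e+01
 -4.25475e+01]
tool_pos [0.5688 0.3369 0.0485]
orientation [-1.799532e+02  3.700000e-02 -8.503870e+01]
force [-0.1572 -0.2634 -4.3011]
opening 0.0078
```

View pics/s24a.png

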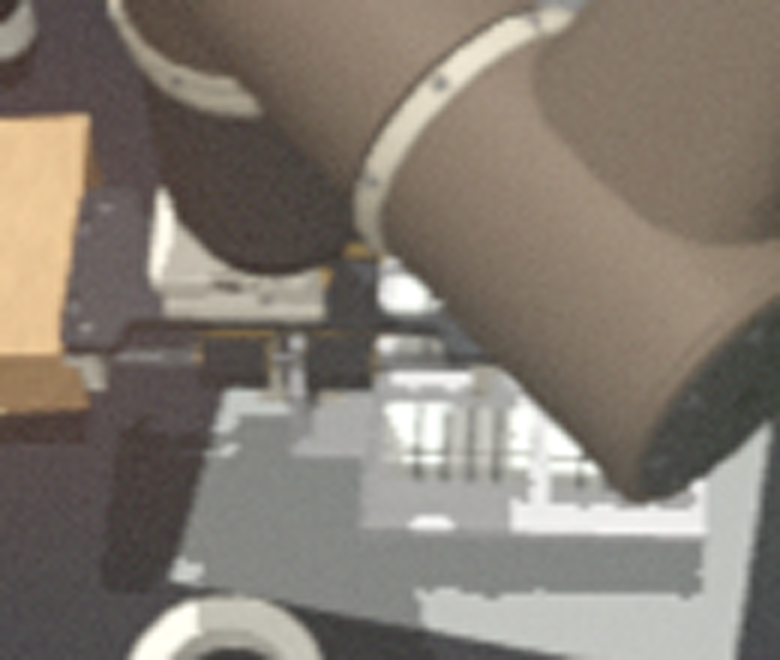

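```bash
python3 -m creep '[[0,0,-0.05,0,2],[0,0,-0.13,0,2],[0,0,-0.23,0,2],[0,0,-0.34,0,2],[0,0,-0.45,0,2],[0,0,-0.56,0,2],[0,0,-0.64,0,2],[0,0,-0.7,0,2]]' | grep -E 'pos|force|open'
python3 -m creep '[[0,0,-0.05,0,2],[0,0,-0.12,0,2],[0,0,-0.22,0,2],[0,0,-0.32,0,2],[0,0,-0.42,0,2],[0,0,-0.5,0,2],[0,0,-0.56,0,2],[0,0,-0.6,0,2]]' | grep -E 'pos|force|open'
python3 -c "
from h import *
snap('side','s25');crop('s25',150,180,320,350,4,'s25a');go(.576,-.0145,.175,-100)"
```

```text
tool_pos: [0.5689, 0.337, 0.1194]
force: [0.3, 0.3, -4.8]
opening: 0.0076
tool_pos: [0.5688, 0.3368, 0.1788]
force: [0.4, 0.1, -5.1]
opening: 0.008
shift(u) [3.507 0.234 0.042] turn(u) 0.0831 (deg -15.0) | j1,j6 [ 47.5 -42.5]
```

View pics/s25a.png

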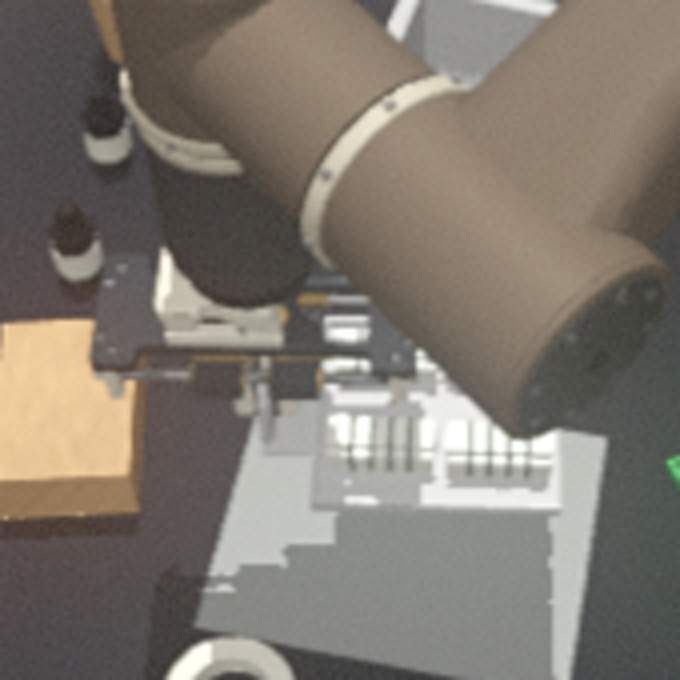

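```bash
python3 -m creep '[[0.05,0,0,0,2],[0.13,0.01,0,0,2],[0.24,0.01,0,0,2],[0.36,0.02,0,0,2],[0.49,0.03,0,0,2],[0.62,0.04,0,0,2],[0.75,0.05,0,0,2],[0.88,0.06,0,0,2]]' | grep -E 'pos|force|open'
python3 -m creep '[[0.12,0,0,0.01,2],[0.24,0.01,0,0.02,2],[0.36,0.02,0,0.03,2],[0.49,0.03,0,0.04,2],[0.62,0.04,0,0.05,2],[0.75,0.05,0,0.06,2],[0.88,0.06,0,0.07,2],[1,0.06,0,0.083,2]]' | grep -E 'pos|force|open'
python3 -c "
from h import *
go(.576,-.0145,.175,-100)"
```

```text
tool_pos: [0.5702, 0.2467, 0.1777]
force: [-1.3, -1.4, -5.5]
opening: 0.0073
tool_pos: [0.5727, 0.1469, 0.1776]
force: [0.9, 1.2, -6.6]
opening: 0.0076
shift(u) [ 1.582 -0.318  0.026] turn(u) -0.001 (deg 0.2) | j1,j6 [ 33.3 -43.5]
```

```bash
python3 -m creep '[[0.11,-0.02,0,0,2],[0.22,-0.04,0,0,2],[0.33,-0.06,0,0,2],[0.44,-0.09,0,0,2],[0.55,-0.11,0,0,2],[0.66,-0.13,0,0,2],[0.76,-0.15,0,0,2],[0.86,-0.17,0,0,2]]' | grep -E 'pos|force|open'
python3 -m creep '[[0.1,-0.02,0,0,2],[0.2,-0.04,0,0,2],[0.3,-0.06,0,0,2],[0.4,-0.09,0,0,2],[0.5,-0.11,0,0,2],[0.6,-0.13,0,0,2],[0.68,-0.14,0,0,2],[0.72,-0.15,0,0,2]]' | grep -E 'pos|force|open'
python3 -c "
from h import *
go(.576,-.0145,.135,-100)
snap('side','s26');crop('s26',170,110,330,270,4,'s26a')
snap('top','t26');crop('t26',190,100,320,240,4.5,'t26a')"
```

```text
tool_pos: [0.5747, 0.0596, 0.1776]
force: [0.3, -0.2, -5.1]
opening: 0.0079
tool_pos: [0.5767, -0.0141, 0.1775]
force: [0.1, 0.7, -5.0]
opening: 0.0079
shift(u) [0.005 0.007 0.425] turn(u) -0.0002 (deg 0.0) | j1,j6 [ 18. -28.]
```

View pics/s26a.png

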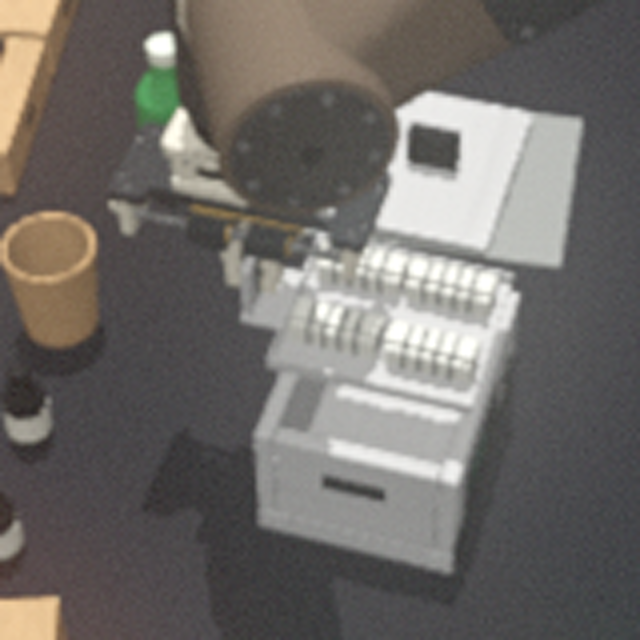

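View pics/t26a.png

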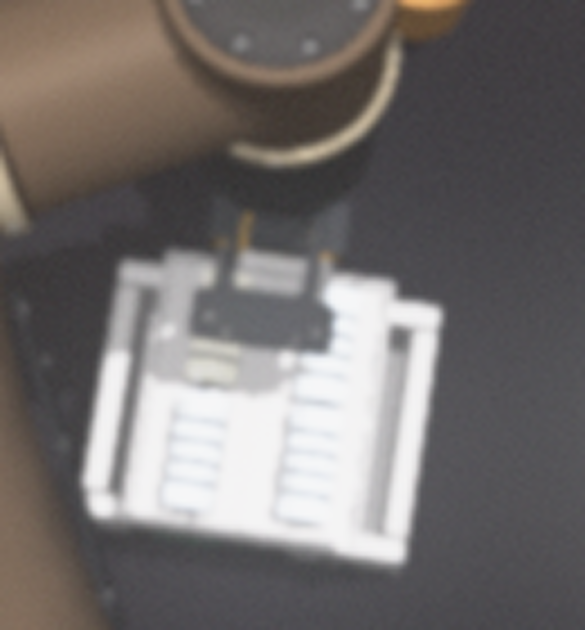

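```bash
python3 -m creep '[[0,0,0.06,0,2],[0,0,0.13,0,2],[0,0,0.2,0,2],[0,0,0.27,0,2],[0,0,0.32,0,2],[0,0,0.36,0,2],[0,0,0.38,0,2],[0,0,0.38,0,2]]' | grep -E 'pos|force|open'
python3 -m creep '[[0,0,0.01,0,2],[0,0,0.02,0,2],[0,0,0.03,0,2],[0,0,0.04,0,2],[0,0,0.04,0,2],[0,0,0.04,0,2],[0,0,0.04,0,2],[0,0,0.04,0,2]]' | grep -E 'pos|force|open'
```

```text
tool_pos: [0.5767, -0.0129, 0.1389]
force: [0.2, -0.2, -5.8]
opening: 0.008
tool_pos: [0.577, -0.0129, 0.1357]
force: [0.4, 0.3, -5.1]
opening: 0.008
```

```bash
python3 -m creep '[[0,0,0.005,0,2],[0,0,0.01,0,2],[0,0,0.015,0,2],[0,0,0.02,0,2],[0,0,0.02,0,2],[0,0,0.02,0,2],[0,0,0.02,0,2],[0,0,0.02,0,2]]' | grep -E 'pos|force|open'
python3 -c "
from h import *
snap('side','s27');crop('s27',170,110,330,270,4,'s27a')"
```

```text
tool_pos: [0.5771, -0.0129, 0.1351]
force: [-4.0, 1.2, 8.4]
opening: 0.0077
```

View pics/s27a.png

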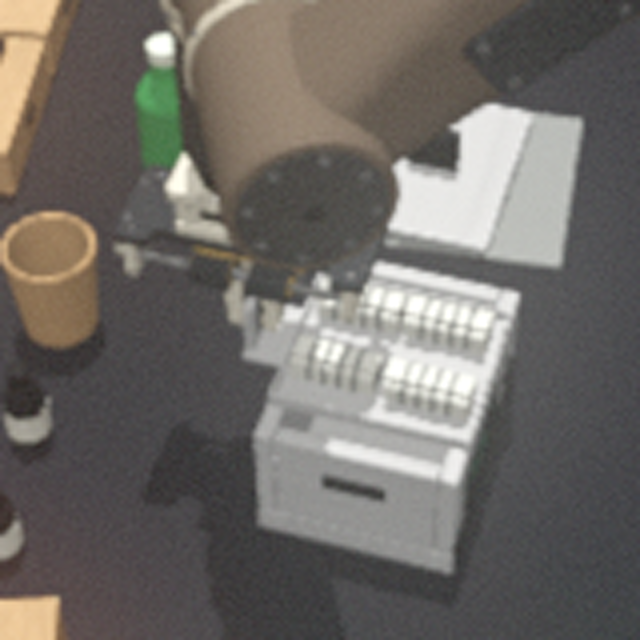

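```bash
python3 -m creep '[[0,0,-0.02,0,2],[0,0,-0.02,0,22],[0,0,-0.02,0,22],[0,0,-0.02,0,22],[0,0,-0.02,0,22],[0,0,-0.1,0,22],[0,0,-0.25,0,22],[0,0,-0.4,0,22]]' | grep -E 'pos|force|open'
python3 -m creep '[[0,0,-0.15,0,22],[0,0,-0.3,0,22],[0,0,-0.4,-0.03,40],[0,0,-0.5,-0.06,75],[0,0,-0.5,-0.1,75],[0,0,-0.5,-0.14,75],[0,0,-0.5,-0.18,75],[0,0,-0.5,-0.22,75]]' | grep -E 'pos|force|open'
python3 -m creep '[[0,0,0,-0.04,75],[0,0,0,-0.08,75],[0,0,0,-0.12,75],[0,0,0,-0.16,75],[0,0,0,-0.2,75],[0,0,0,-0.24,75],[0,0,0,-0.28,75],[0,0,0,-0.28,75]]' | grep -E 'pos|force|open|ori'
python3 -c "
from h import *
snap('side','s28');crop('s28',170,110,330,270,4,'s28a')
snap('top','t28');crop('t28',190,100,320,240,4.5,'t28a')
go(.577,-.014,.2,-10)"
```

```text
tool_pos: [0.5767, -0.013, 0.1741]
force: [-0.2, 0.7, 1.1]
opening: 0.0219
tool_pos: [0.5771, -0.0129, 0.2243]
force: [0.0, 0.3, 0.2]
opening: 0.0566
tool_pos: [0.5771, -0.0129, 0.2242]
orientation: [-180.0, -0.0, -9.8]
force: [0.2, 0.5, -0.3]
opening: 0.0749
shift(u) [0.002 0.011 0.24 ] turn(u) -0.002 (deg 0.4) | j1,j6 [18.1 61.5]
```

View pics/s28a.png

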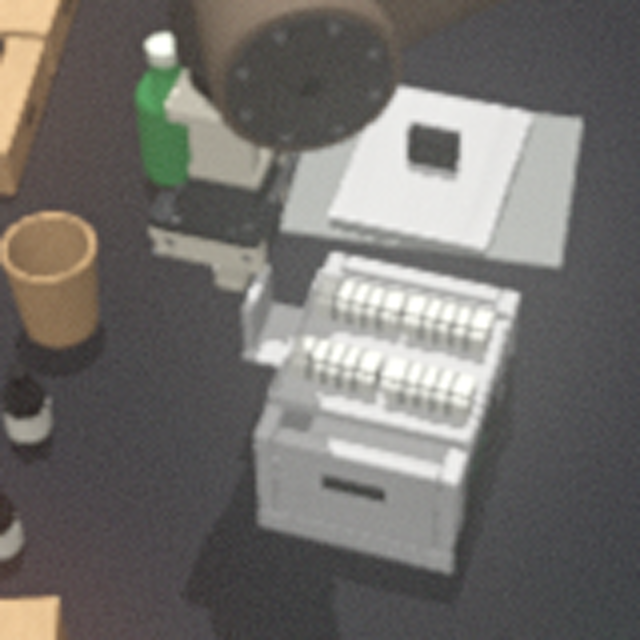

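View pics/t28a.png

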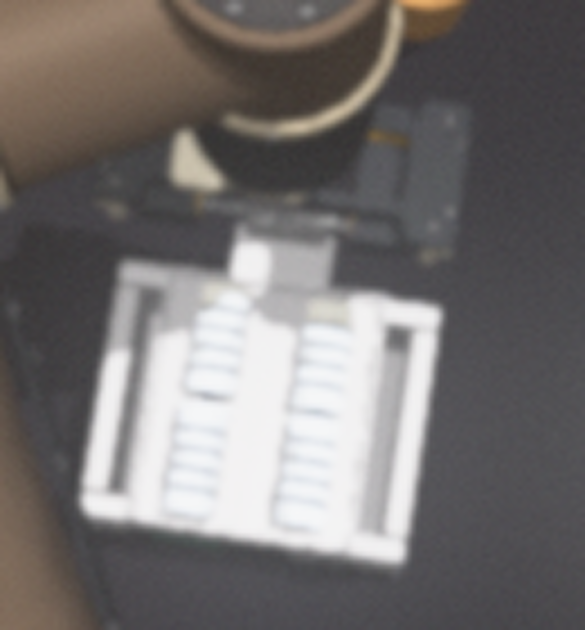

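```bash
python3 -c "
from h import *
crop('s28',215,160,275,210,12,'s28b')"
```

```text
(no output)
```

View pics/s28b.png

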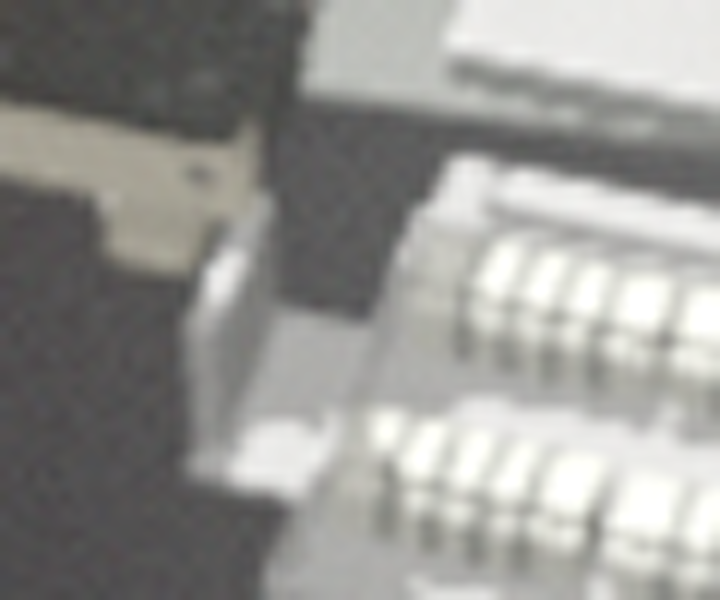

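```bash
python3 -c "
from h import *
f=lambda u,v,z:pix2w('s28',215+u/12,160+v/12,z).round(4)
print(f(232,258,.173),f(260,200,.173),f(205,320,.173))
go(.578,-.0135,.167,-10)"
```

```text
[ 0.5759 -0.0132  0.173 ] [ 0.5716 -0.034   0.173 ] [0.5797 0.0086 0.173 ]
shift(u) [0.011 0.004 0.57 ] turn(u) -0.002 (deg 0.4) | j1,j6 [18.1 61.5]
```

```bash
python3 -m creep '[[0,0.005,0.08,0,75],[0,0.005,0.16,0,75],[0,0.005,0.24,0,75],[0,0.005,0.32,0,75],[0,0.005,0.4,0,75],[0,0.005,0.48,0,75],[0,0.005,0.55,0,75],[0,0.005,0.6,0,75]]' | grep -E 'pos|force|open'
python3 -m creep '[[0,0,0,0,75],[0,0,0,0,30],[0,0,0,0,30],[0,0,0,0,30],[0,0,0,0,30],[0,0,0,0,30],[0,0,0,0,30],[0,0,0,0,30]]'
python3 -c "
from h import *
snap('side','s29');crop('s29',190,130,290,220,7,'s29a')"
```

```text
tool_pos: [0.5765, -0.0134, 0.1623]
force: [0.0, 1.0, 0.5]
opening: 0.0749
clock: 64.67
tool_pos: [0.5771, -0.0134, 0.164]
orientation: [-180.0, -0.0, -10.1]
force: [-0.7, -0.2, 2.3]
opening: 0.0491
```

View pics/s29a.png

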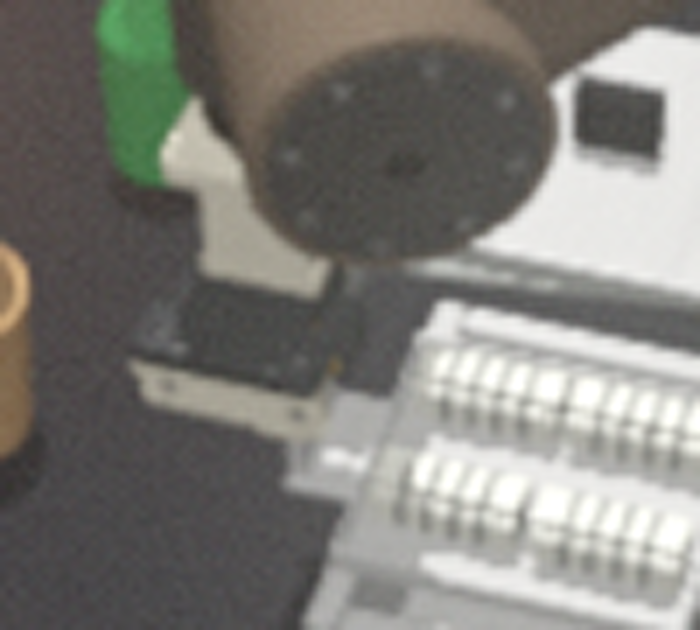

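```bash
python3 -m creep '[[0.03,0,-0.005,0,30],[0.08,0,-0.01,0,30],[0.14,0,-0.01,0,30],[0.2,0,-0.01,0,30],[0.26,0,-0.01,0,30],[0.32,0,-0.01,0,30],[0.37,0,-0.01,0,30],[0.4,0,-0.01,0,30]]'
python3 -c "
from h import *
snap('side','s30');crop('s30',170,110,330,270,4,'s30a')"
```

```text
clock: 65.38
tool_pos: [0.617, -0.0206, 0.1642]
orientation: [180.0, 0.0, -10.1]
force: [-2.5, 0.2, -1.8]
opening: 0.0488
```

View pics/s30a.png

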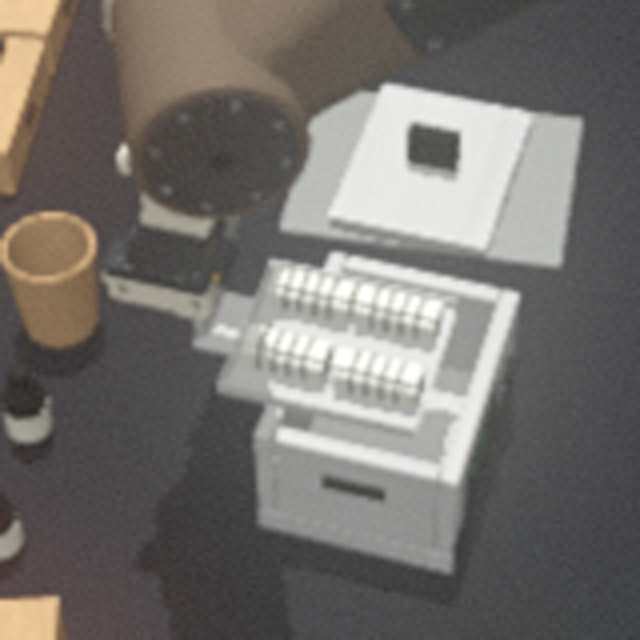

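Slid 40 mm, tray level. Another 40 mm.

```bash
python3 -m creep '[[0.03,0,0,0,30],[0.08,0,0,0,30],[0.14,0,0,0,30],[0.2,0,0,0,30],[0.26,0,0,0,30],[0.32,0,0,0,30],[0.37,0,0,0,30],[0.4,0,0,0,30]]'
python3 -c "
from h import *
snap('side','s31');crop('s31',170,110,330,270,4,'s31a')"
```

```text
clock: 66.1
tool_pos: [0.6564, -0.0276, 0.1643]
orientation: [180.0, 0.0, -10.1]
force: [-2.3, -0.4, -2.9]
opening: 0.0493
```

View pics/s31a.png

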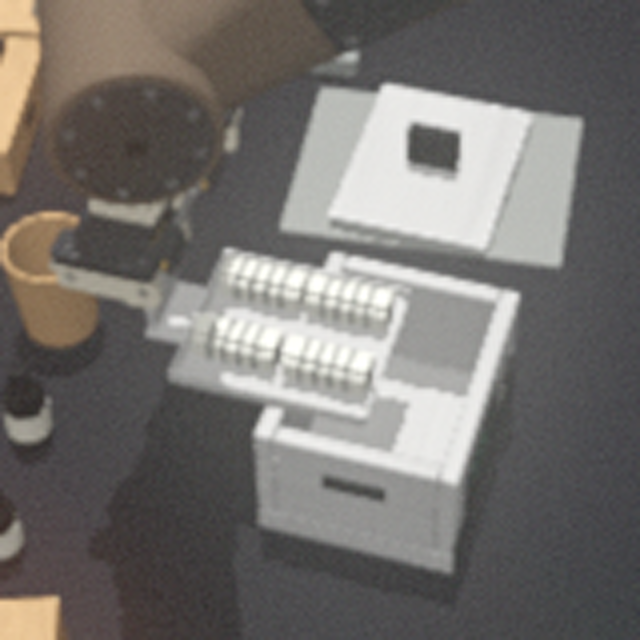

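```bash
python3 -m creep '[[-0.01,0,-0.03,0,30],[-0.03,0,-0.07,0,30],[-0.05,0,-0.11,0,30],[-0.07,0,-0.15,0,30],[-0.09,0,-0.18,0,30],[-0.106,0,-0.211,0,30],[-0.106,0,-0.211,0,30],[-0.106,0,-0.211,0,30]]'
python3 -c "
from h import *
snap('side','s32');crop('s32',170,110,330,270,4,'s32a')"
```

```text
clock: 66.82
tool_pos: [0.6452, -0.0254, 0.1861]
orientation: [-180.0, -0.0, -10.1]
force: [1.4, 0.1, -2.1]
opening: 0.0491
```

View pics/s32a.png

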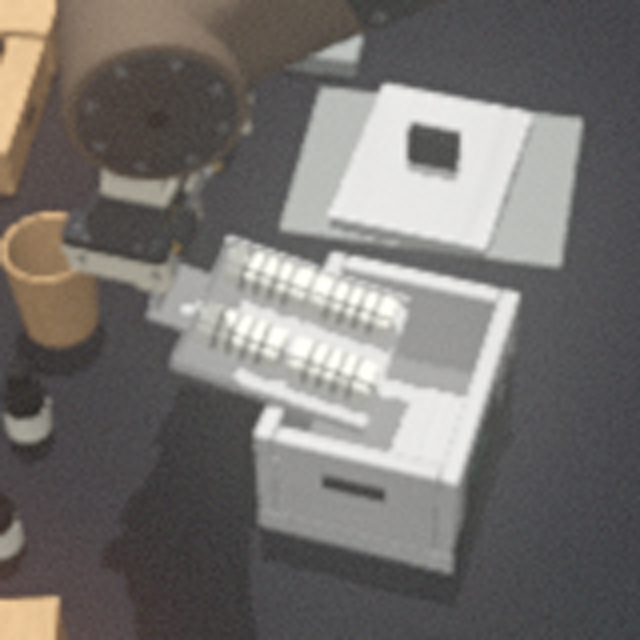

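```bash
python3 -m creep '[[-0.02,0,-0.03,0,30],[-0.045,0,-0.065,0,30],[-0.07,0,-0.1,0,30],[-0.095,0,-0.135,0,30],[-0.12,0,-0.165,0,30],[-0.141,0,-0.19,0,30],[-0.141,0,-0.19,0,30],[-0.141,0,-0.19,0,30]]'
python3 -c "
from h import *
snap('side','s33');crop('s33',170,110,330,270,4,'s33a')"
```

```text
clock: 67.53
tool_pos: [0.6309, -0.0231, 0.2047]
orientation: [180.0, 0.0, -10.1]
force: [-1.8, 0.2, -3.8]
opening: 0.049
```

View pics/s33a.png

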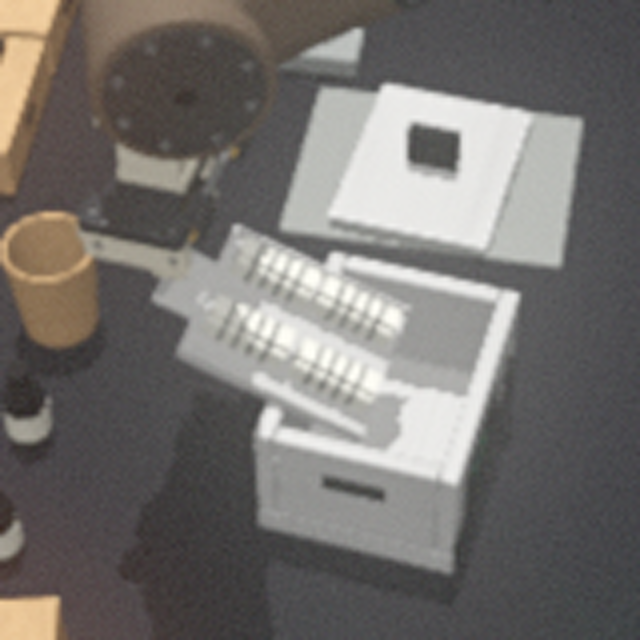

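Tilt about 20°, still on the wall edge. Continue to 30°, then 40°.

```bash
python3 -m creep '[[-0.025,0,-0.025,0,30],[-0.055,0,-0.055,0,30],[-0.085,0,-0.085,0,30],[-0.115,0,-0.11,0,30],[-0.145,0,-0.14,0,30],[-0.172,0,-0.162,0,30],[-0.172,0,-0.162,0,30],[-0.172,0,-0.162,0,30]]'
python3 -m creep '[[-0.03,0,-0.02,0,30],[-0.065,0,-0.045,0,30],[-0.1,0,-0.07,0,30],[-0.13,0,-0.09,0,30],[-0.165,0,-0.11,0,30],[-0.197,0,-0.13,0,30],[-0.197,0,-0.13,0,30],[-0.197,0,-0.13,0,30]]'
python3 -c "
from h import *
snap('side','s34');crop('s34',170,110,330,270,4,'s34a')"
```

```text
clock: 68.25
tool_pos: [0.6144, -0.02, 0.2212]
orientation: [-180.0, -0.0, -10.1]
force: [0.6, 0.3, -2.9]
opening: 0.049
clock: 68.92
tool_pos: [0.5952, -0.0165, 0.2344]
orientation: [-180.0, -0.1, -10.1]
force: [0.4, 0.3, -2.8]
opening: 0.049
```

View pics/s34a.png

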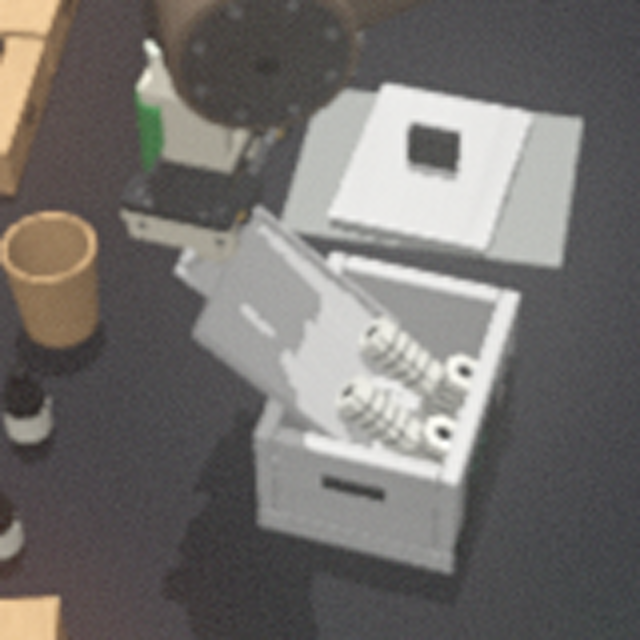

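```bash
python3 -m creep '[[0.03,0,-0.025,0,30],[0.07,0,-0.06,0,30],[0.12,0,-0.1,0,30],[0.17,0,-0.14,0,30],[0.22,0,-0.18,0,30],[0.26,0,-0.22,0,30],[0.3,0,-0.25,0,30],[0.3,0,-0.25,0,30]]'
python3 -c "
from h import *
snap('side','s35');crop('s35',170,110,330,270,4,'s35a')"
```

```text
clock: 69.63
tool_pos: [0.6256, -0.0221, 0.2595]
orientation: [-180.0, -0.1, -10.1]
force: [1.0, 0.3, -2.9]
opening: 0.0488
```

View pics/s35a.png

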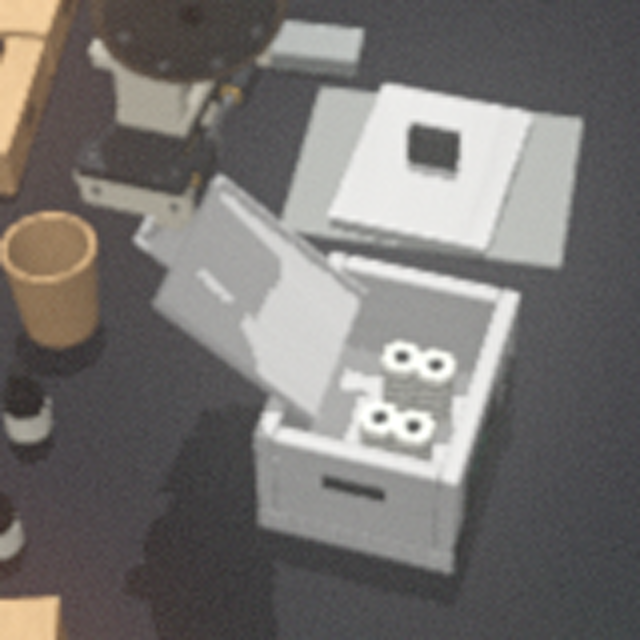

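```bash
python3 -m creep '[[0.05,0,0.04,0,30],[0.1,0,0.085,0,30],[0.15,0,0.13,0,30],[0.2,0,0.17,0,30],[0.25,0,0.21,0,30],[0.3,0,0.255,0,30],[0.34,0,0.291,0,30],[0.34,0,0.291,0,30]]'
python3 -m creep '[[0.03,0,0.04,0,30],[0.07,0,0.09,0,30],[0.1,0,0.14,0,30],[0.14,0,0.19,0,30],[0.17,0,0.25,0,30],[0.21,0,0.31,0,30],[0.253,0,0.369,0,30],[0.253,0,0.369,0,30]]'
python3 -c "
from h import *
snap('side','s36');crop('s36',170,110,330,270,4,'s36a')"
```

```text
clock: 70.35
tool_pos: [0.6583, -0.0281, 0.2283]
orientation: [180.0, 0.1, -10.1]
force: [-1.8, 0.4, -1.1]
opening: 0.0489
clock: 71.02
tool_pos: [0.6829, -0.0325, 0.1907]
orientation: [180.0, 0.1, -10.2]
force: [0.1, 0.5, -1.3]
opening: 0.0493
```

View pics/s36a.png

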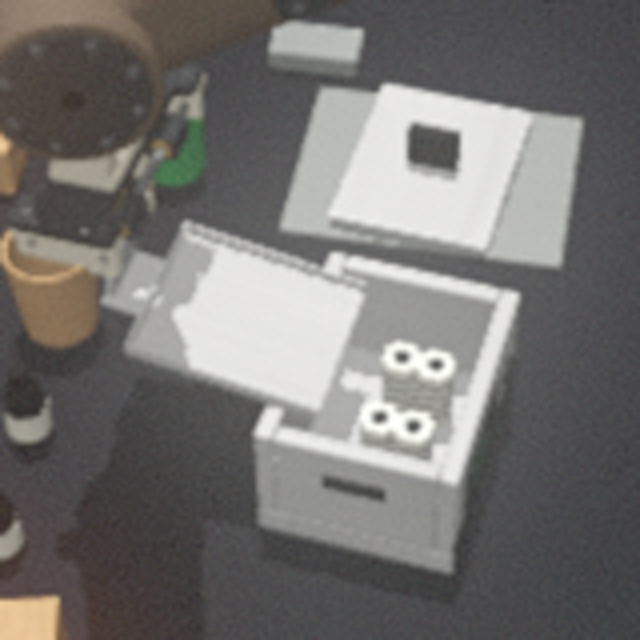

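```bash
python3 -m creep '[[0.02,0,0.05,0,30],[0.04,0,0.1,0,30],[0.06,0,0.15,0,30],[0.08,0,0.2,0,30],[0.1,0,0.24,0,30],[0.11,0,0.27,0,30],[0.11,0,0.28,0,30],[0.11,0,0.28,0,30]]'
python3 -c "
from h import *
snap('side','s37');crop('s37',170,110,330,270,4,'s37a')"
```

```text
clock: 71.73
tool_pos: [0.6938, -0.0343, 0.1646]
orientation: [180.0, 0.0, -10.1]
force: [0.4, -0.4, 0.8]
opening: 0.0488
```

View pics/s37a.png

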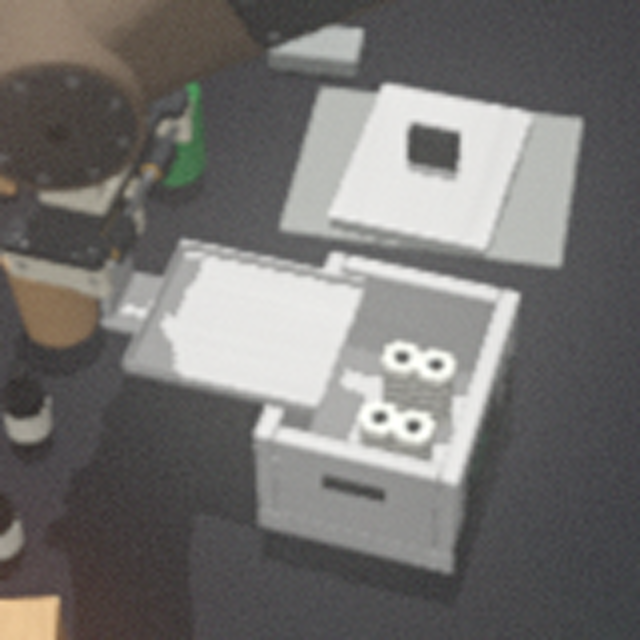

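```bash
python3 -m creep '[[0,0,0.02,0,30],[-0.04,0,0.02,0,30],[-0.12,0,0.02,0,30],[-0.22,0,0.02,0,30],[-0.32,0,0.02,0,30],[-0.42,0,0.02,0,30],[-0.52,0,0.02,0,30],[-0.6,0,0.02,0,30]]'
python3 -c "
from h import *
snap('side','s38');crop('s38',170,110,330,270,4,'s38a')"
```

```text
clock: 72.45
tool_pos: [0.634, -0.0234, 0.1639]
orientation: [-180.0, -0.1, -10.1]
force: [3.6, -0.1, 3.3]
opening: 0.0494
```

View pics/s38a.png

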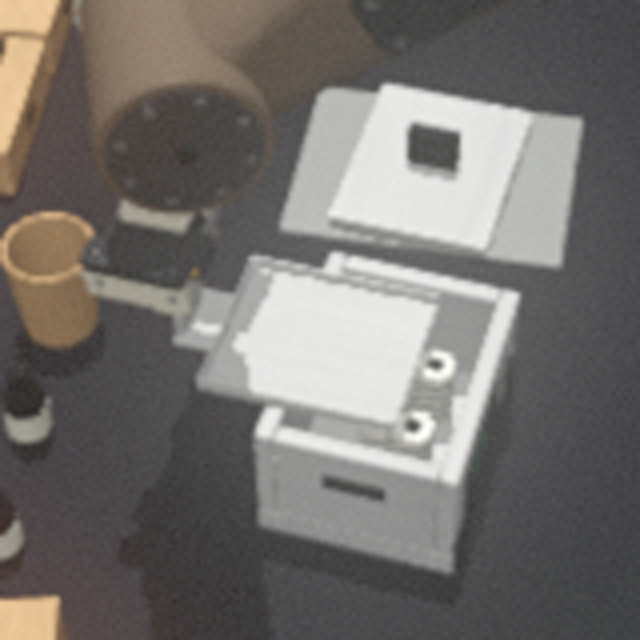

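```bash
python3 -m creep '[[-0.03,0,0.01,0,30],[-0.08,0,0.01,0,30],[-0.14,0,0.01,0,30],[-0.2,0,0.01,0,30],[-0.26,0,0.01,0,30],[-0.32,0,0.01,0,30],[-0.38,0,0.01,0,30],[-0.42,0,0.01,0,30]]'
python3 -c "
from h import *
snap('side','s39');crop('s39',220,150,330,260,6,'s39a')"
```

```text
clock: 73.17
tool_pos: [0.5964, -0.0162, 0.1644]
orientation: [-179.9, -0.4, -10.1]
force: [7.8, -2.2, 10.3]
opening: 0.049
```

View pics/s39a.png

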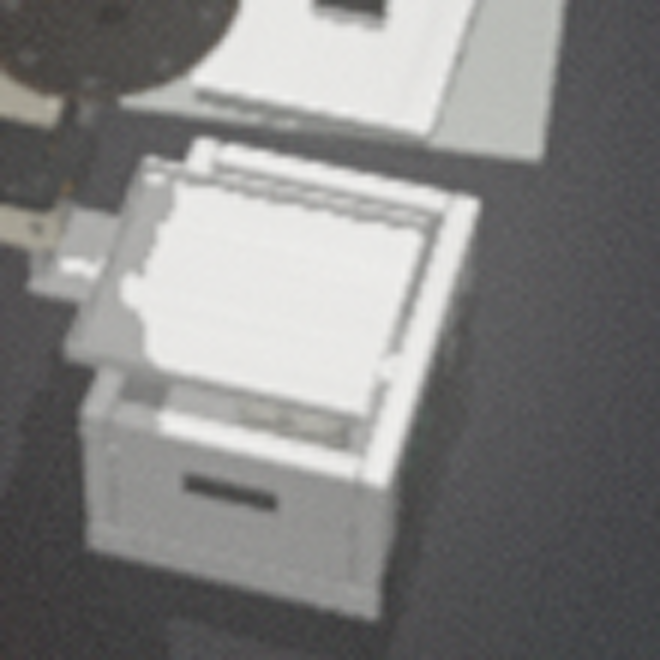

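```bash
python3 -m creep '[[-0.02,0,0,0,30],[-0.04,0,0,0,30],[-0.06,0,0,0,30],[-0.08,0,0,0,30],[-0.1,0,0,0,30],[-0.12,0,0,0,30],[-0.12,0,0,0,30],[-0.12,0,0,0,30]]'
python3 -c "
from h import *
snap('side','s40');crop('s40',220,150,330,260,6,'s40a')"
```

```text
clock: 73.88
tool_pos: [0.5848, -0.0141, 0.1643]
orientation: [-179.9, -0.4, -10.1]
force: [6.7, -1.6, 11.1]
opening: 0.0491
```

View pics/s40a.png

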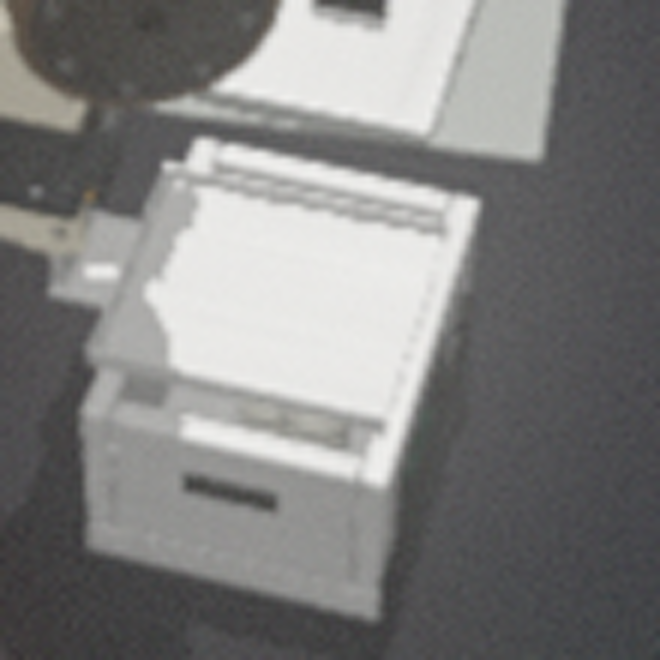

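```bash
python3 -m creep '[[-0.02,0,0,0,30],[-0.04,0,0,0,30],[-0.06,0,0,0,30],[-0.08,0,0,0,30],[-0.08,0,-0.015,0,30],[-0.08,0,-0.015,0,75],[-0.08,0,-0.015,0,75],[-0.08,0,-0.015,0,75]]'
python3 -m creep '[[0,0,-0.0,0,75],[0,0,-0.1,0,75],[0,0,-0.2,0,75],[0,0,-0.35,0,75],[0,0,-0.5,0.03,75],[0,0,-0.5,0.07,50],[0,0,-0.5,0.11,22],[0,0,-0.5,0.14,22]]'
python3 -m creep '[[0,0,0,0.04,22],[0,0,0,0.08,22],[0,0,0,0.12,22],[0,0,0,0.16,22],[0,0,0,0.2,22],[0,0,0,0.24,22],[0,0,0,0.28,22],[0,0,0,0.32,22]]'
python3 -c "
from h import *
snap('side','s41');crop('s41',200,140,310,250,6,'s41a')
snap('top','t41');crop('t41',190,100,320,240,4.5,'t41a')"
```

```text
clock: 74.6
tool_pos: [0.5721, -0.013, 0.1621]
orientation: [179.9, 0.2, -10.2]
force: [0.2, 0.1, -0.6]
opening: 0.064
clock: 75.27
tool_pos: [0.5739, -0.0127, 0.215]
orientation: [-179.9, -0.1, -35.7]
force: [0.4, -0.4, 0.1]
opening: 0.0605
clock: 75.93
tool_pos: [0.5738, -0.0128, 0.2146]
orientation: [-179.9, 0.0, -93.0]
force: [-0.4, 0.3, 0.3]
opening: 0.0226
```

View pics/s41a.png

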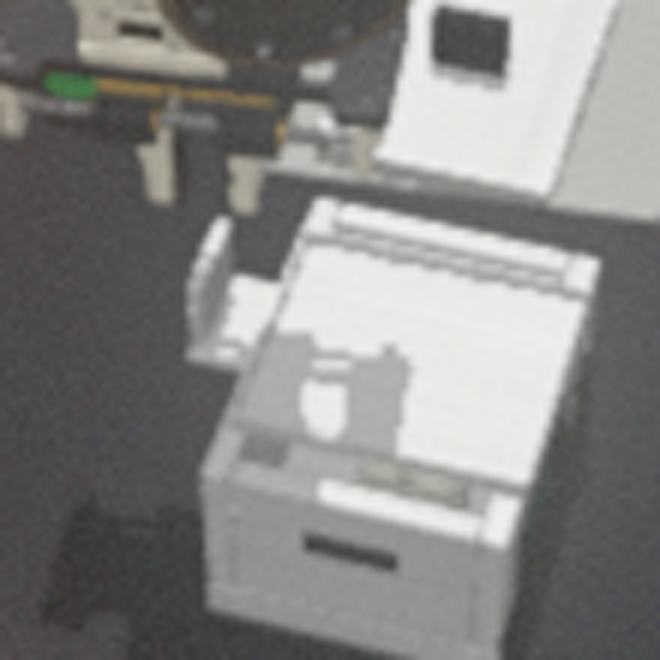

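View pics/t41a.png

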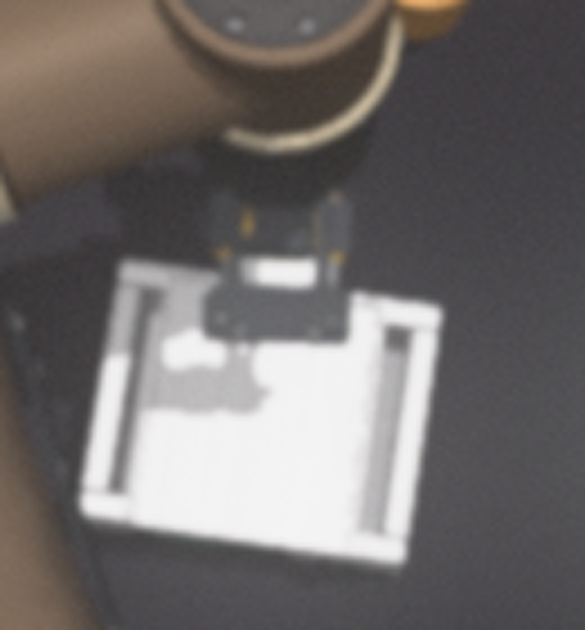

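```bash
python3 -c "
from h import *
crop('s41',220,165,270,210,14,'s41b')"
```

```text
(no output)
```

View pics/s41b.png

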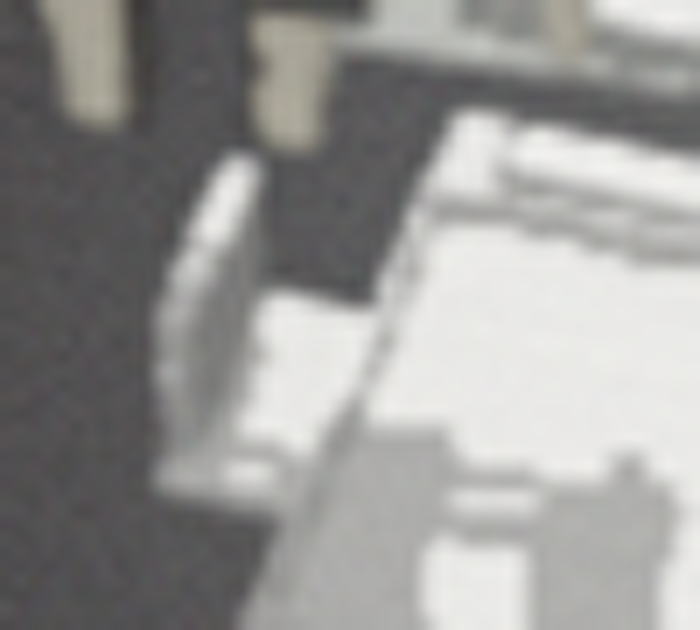

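```bash
python3 -c "
from h import *
f=lambda u,v:pix2w('s41',220+u/14,165+v/14,.173).round(4)
print(f(207,229),f(241,160),f(176,300))
p=f(207,229)
go(p[0],p[1],.136,-100)"
```

```text
[ 0.5746 -0.0139  0.173 ] [ 0.57   -0.0352  0.173 ] [0.5783 0.0075 0.173 ]
shift(u) [ 0.011 -0.008  0.785] turn(u) 0.0402 (deg -7.2) | j1,j6 [ 18.3 -21. ]
```

```bash
python3 -m creep '[[0.01,-0.008,0,0.02,22],[0.01,-0.008,0,0.04,22],[0.01,-0.008,0.12,0.04,22],[0.01,-0.008,0.24,0.04,22],[0.01,-0.008,0.36,0.04,22],[0.01,-0.008,0.48,0.04,22],[0.01,-0.008,0.6,0.04,22],[0.01,-0.008,0.7,0.04,22]]'
python3 -m creep '[[0,0,0.04,0,22],[0,0,0.08,0,22],[0,0,0.08,0,22],[0,0,0.08,0,2],[0,0,0.08,0,2],[0,0,0.08,0,2],[0,0,0.08,0,2],[0,0,0.08,0,2]]'
```

```text
clock: 76.7
tool_pos: [0.5744, -0.0138, 0.1432]
orientation: [-180.0, 0.0, -99.6]
force: [0.1, 0.5, -0.2]
opening: 0.0222
clock: 77.37
tool_pos: [0.5747, -0.0137, 0.136]
orientation: [-179.9, 0.0, -99.8]
force: [-0.7, 1.1, 3.2]
opening: 0.008
```

Gripped (8 mm). Lift and carry back to the mat.

```bash
python3 -m creep '[[0,0,-0.03,0,2],[0,0,-0.08,0,2],[0,0,-0.14,0,2],[0,0,-0.2,0,2],[0,0,-0.27,0,2],[0,0,-0.34,0,2],[0,0,-0.4,0,2],[0,0,-0.43,0,2]]'
python3 -c "
from h import *
snap('side','s42');crop('s42',170,110,330,270,4,'s42a')
go(.569,.337,.178,-85)"
```

```text
clock: 78.03
tool_pos: [0.5748, -0.0138, 0.1797]
orientation: [-179.9, 0.0, -99.8]
force: [0.1, -0.2, -2.1]
opening: 0.0078
shift(u) [-3.446  0.657  0.019] turn(u) -0.0824 (deg 14.8) | j1,j6 [ 18.1 -28. ]
```

View pics/s42a.png

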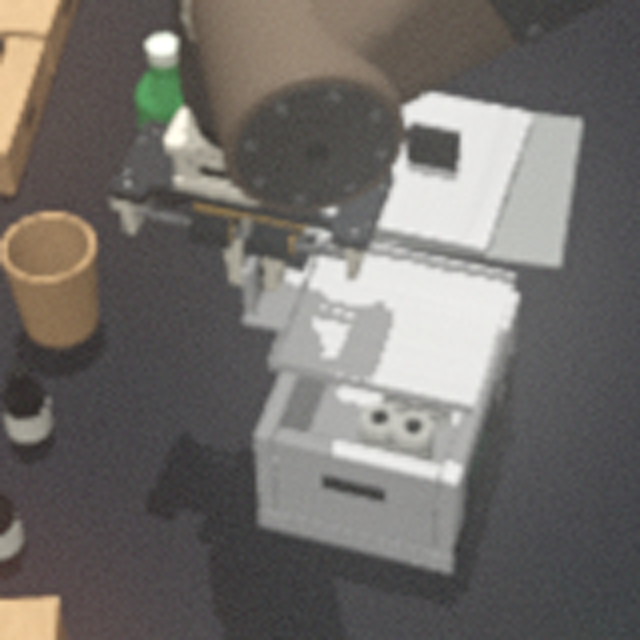

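```bash
python3 -m creep '[[-0.05,0.01,0,0,2],[-0.15,0.03,0,0,2],[-0.27,0.05,0,0,2],[-0.4,0.08,0,0,2],[-0.53,0.1,0,0,2],[-0.66,0.13,0,0,2],[-0.8,0.15,0,0,2],[-0.94,0.18,0,0,2]]' | grep pos
python3 -m creep '[[-0.13,0.02,0,0,2],[-0.26,0.05,0,0,2],[-0.39,0.07,0,0,2],[-0.52,0.1,0,0,2],[-0.65,0.12,0,0,2],[-0.78,0.15,0,0,2],[-0.9,0.17,0,0,2],[-1,0.19,0,0,2]]' | grep pos
python3 -m creep '[[-0.13,0.02,0,-0.01,2],[-0.26,0.05,0,-0.02,2],[-0.39,0.07,0,-0.03,2],[-0.52,0.1,0,-0.04,2],[-0.65,0.12,0,-0.05,2],[-0.78,0.15,0,-0.06,2],[-0.9,0.17,0,-0.07,2],[-1,0.19,0,-0.082,2]]'
python3 -c "
from h import *
go(.571,.337,.0185,-85)"
```

```text
tool_pos: [0.5727, 0.0837, 0.1783]
tool_pos: [0.571, 0.1851, 0.1783]
clock: 80.08
tool_pos: [0.5694, 0.287, 0.1783]
orientation: [-180.0, 0.0, -84.9]
force: [0.3, -0.0, -3.4]
opening: 0.0077
shift(u) [-0.497 -0.061  1.598] turn(u) 0.0007 (deg -0.1) | j1,j6 [ 44.3 -39.1]
```

```bash
python3 -m creep '[[-0.1,-0.01,0,0,2],[-0.2,-0.02,0.1,0,2],[-0.3,-0.03,0.22,0,2],[-0.4,-0.04,0.35,0,2],[-0.5,-0.05,0.48,0,2],[-0.5,-0.05,0.61,0,2],[-0.5,-0.05,0.74,0,2],[-0.5,-0.05,0.86,0,2]]' | grep -E 'pos|force'
python3 -m creep '[[0,0,0.1,0,2],[0,0,0.2,0,2],[0,0,0.3,0,2],[0,0,0.4,0,2],[0,0,0.5,0,2],[0,0,0.58,0,2],[0,0,0.64,0,2],[0,0,0.68,0,2]]'
python3 -c "
from h import *
snap('side','s43');crop('s43',170,230,320,360,5,'s43a');st()"
```

```text
tool_pos: [0.5695, 0.3358, 0.0898]
force: [-0.9, -0.2, -2.7]
clock: 81.42
tool_pos: [0.5699, 0.3354, 0.0234]
orientation: [180.0, -0.0, -85.1]
force: [-0.1, -0.5, -2.1]
opening: 0.008
clock 81.4667
joint_pos [ 4.73397e+01  2.96969e+01 -1.40113e+01 -1.37000e-02 -4.63682e+01
 -4.24165e+01]
tool_pos [0.5697 0.3353 0.023 ]
orientation [ 1.79937e+02 -4.42000e-02 -8.50863e+01]
force [-0.8036 -0.6033 -3.0853]
opening 0.0078
```

View pics/s43a.png

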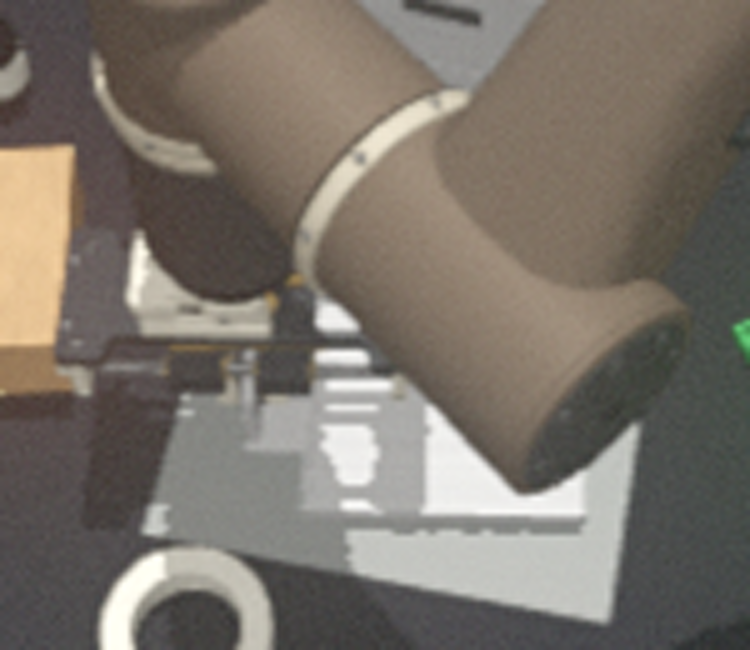

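```bash
python3 -m creep '[[0,0,0.01,0,2],[0,0,0.02,0,2],[0,0,0.03,0,2],[0,0,0.035,0,2],[0,0,0.04,0,2],[0,0,0.04,0,2],[0,0,0.04,0,2],[0,0,0.04,0,2]]'
python3 -m creep '[[0,0,0.005,0,2],[0,0,0.01,0,2],[0,0,0.01,0,2],[0,0,0.01,0,22],[0,0,0.01,0,22],[0,0,0.01,0,22],[0,0,0.01,0,22],[0,0,0.01,0,22]]'
python3 -m creep '[[0,0,-0.1,0,22],[0,0,-0.25,0,22],[0,0,-0.4,0,22],[0,0,-0.5,0,22],[0,0,-0.6,0,22],[0,0,-0.75,0,22],[0,0,-0.9,0,22],[0,0,-1,0,22]]'
python3 -m creep '[[0.1,0,-0.12,0,22],[0.2,0,-0.24,0,22],[0.3,0,-0.36,0,22],[0.4,0,-0.5,0,22],[0.55,0,-0.62,0,22],[0.7,0,-0.75,0,22],[0.85,0,-0.87,0,22],[1,0,-1,0,22]]'
python3 -c "
from h import *
snap('side','s44');crop('s44',140,80,340,360,2.1,'s44a');go(.459,-.3283,.13,-10)"
```

```text
clock: 82.13
tool_pos: [0.5701, 0.3357, 0.0205]
orientation: [-180.0, 0.0, -85.1]
force: [0.2, -0.4, -2.5]
opening: 0.0075
clock: 82.8
tool_pos: [0.5702, 0.3357, 0.0196]
orientation: [-180.0, 0.0, -85.1]
force: [-0.2, 0.0, 0.4]
opening: 0.0218
clock: 83.47
tool_pos: [0.5704, 0.3359, 0.1213]
orientation: [-179.9, 0.0, -85.1]
force: [0.3, 0.1, 0.2]
opening: 0.022
clock: 84.13
tool_pos: [0.5786, 0.2341, 0.2204]
orientation: [180.0, -0.0, -85.1]
force: [0.7, -0.4, 0.0]
opening: 0.0216
shift(u) [5.485 1.68  0.937] turn(u) -0.4174 (deg 75.1) | j1,j6 [ 39.8 -34.9]
```

View pics/s44a.png

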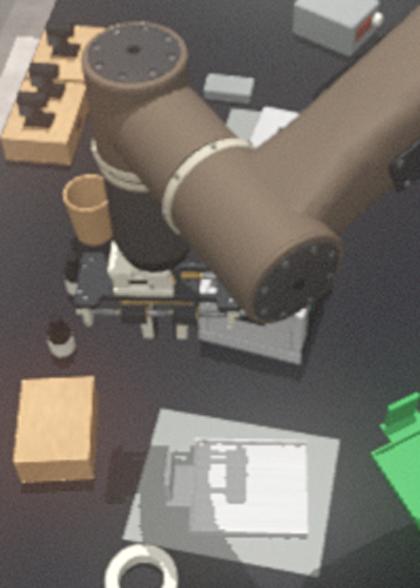

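```bash
python3 -m creep '[[0.12,0.03,0,0,22],[0.24,0.06,0,0,22],[0.37,0.1,0,0,22],[0.5,0.14,0,0,22],[0.62,0.17,0,0,22],[0.75,0.21,0,0,22],[0.87,0.25,0,0,22],[1,0.29,0,0,22]]' | grep pos
python3 -m creep '[[0.12,0.03,0,0,22],[0.24,0.06,0,0,22],[0.37,0.1,0,0,22],[0.5,0.14,0,0,22],[0.62,0.17,0,0,22],[0.75,0.21,0,0,22],[0.87,0.25,0,0,22],[1,0.29,0,0,44]]' | grep pos
python3 -m creep '[[0.12,0.03,0,0,44],[0.24,0.06,0,0,44],[0.37,0.1,0,0,44],[0.5,0.14,0,0,44],[0.62,0.17,0,0,44],[0.75,0.21,0,0,44],[0.87,0.25,0,0,44],[1,0.29,0,0,44]]' | grep pos
python3 -m creep '[[0.12,0.03,0,-0.03,44],[0.24,0.06,0,-0.06,44],[0.37,0.1,0,-0.09,44],[0.5,0.14,0,-0.12,44],[0.62,0.17,0,-0.15,44],[0.75,0.21,0,-0.18,44],[0.87,0.25,0,-0.21,44],[1,0.29,0,-0.24,44]]'
python3 -c "
from h import *
go(.459,-.3283,.13,-10)"
```

```text
tool_pos: [0.558, 0.1327, 0.2193]
tool_pos: [0.5377, 0.0306, 0.2194]
tool_pos: [0.5174, -0.0716, 0.2193]
clock: 86.85
tool_pos: [0.497, -0.1737, 0.2194]
orientation: [-180.0, -0.0, -41.6]
force: [-0.3, 0.3, -0.1]
opening: 0.0439
shift(u) [0.743 1.409 0.894] turn(u) -0.1756 (deg 31.6) | j1,j6 [ 2.1 46.3]
```

```bash
python3 -m creep '[[0.07,0.12,0,-0.03,44],[0.14,0.24,0,-0.06,44],[0.21,0.37,0,-0.09,44],[0.28,0.5,0,-0.12,44],[0.35,0.62,0,-0.15,44],[0.42,0.75,0,-0.1756,44],[0.47,0.87,0,-0.1756,44],[0.53,1,0,-0.1756,44]]'
python3 -c "
from h import *
go(.459,-.3283,.13,-10)
snap('top','t45');crop('t45',300,120,420,260,4.3,'t45a');snap('side','s45')"
```

```text
clock: 87.52
tool_pos: [0.4695, -0.2835, 0.2193]
orientation: [-180.0, 0.0, -10.2]
force: [0.9, -1.1, -0.6]
opening: 0.0443
shift(u) [-0.024  0.46   0.893] turn(u) -0.0013 (deg 0.2) | j1,j6 [-10.7  90.4]
```

View pics/s45.png

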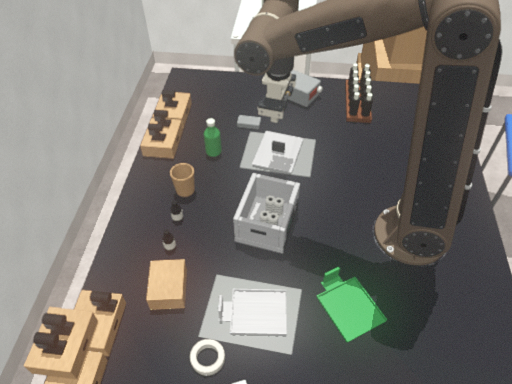

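```bash
python3 -m creep '[[-0.01,0.12,0,0,44],[-0.02,0.24,0,0,44],[-0.024,0.36,0.05,0,44],[-0.024,0.46,0.2,0,44],[-0.024,0.46,0.35,0,44],[-0.024,0.46,0.5,0,44],[-0.024,0.46,0.65,0,44],[-0.024,0.46,0.8,0,44]]' | grep pos
python3 -m creep '[[0,0,0.12,0,44],[0,0,0.24,0,44],[0,0,0.36,0,44],[0,0,0.48,0,44],[0,0,0.6,0,44],[0,0,0.72,0,44],[0,0,0.8,0,44],[0,0,0.8,0,44]]'
python3 -c "
from h import *
go(.459,-.3283,.0295,-10)"
```

```text
tool_pos: [0.4593, -0.3278, 0.1382]
clock: 88.95
tool_pos: [0.4583, -0.3271, 0.0573]
orientation: [-180.0, 0.2, -10.3]
force: [-0.6, 0.5, -0.3]
opening: 0.0436
shift(u) [0.009 0.01  0.278] turn(u) -0.0016 (deg 0.3) | j1,j6 [-15.6  95.3]
```

```bash
python3 -m creep '[[0.005,0,0.09,0,44],[0.005,0.005,0.18,0,44],[0.005,0.005,0.26,0,44],[0.005,0.005,0.28,0,44],[0.005,0.005,0.28,0,44],[0.005,0.005,0.28,0,44],[0.005,0.005,0.28,0,5],[0.005,0.005,0.28,0,5]]' | grep -E 'pos|open'
python3 -m creep '[[0,0,0,0,5],[0,0,0,0,5],[0,0,0,0,5],[0,0,0,0,5],[0,0,0,0,5],[0,0,0,0,5],[0,0,0,0,5],[0,0,0,0,5]]'
python3 -m creep '[[0,0,-0.05,0,5],[0,0,-0.12,0,5],[0,0,-0.24,0,5],[0,0,-0.38,0,5],[0,0,-0.52,0,5],[0,0,-0.66,0,5],[0,0,-0.8,0,5],[0,0,-0.95,0,5]]'
```

```text
tool_pos: [0.4604, -0.3278, 0.0318]
opening: 0.0359
clock: 90.28
tool_pos: [0.4602, -0.3278, 0.0316]
orientation: [180.0, -0.0, -10.3]
force: [-0.8, 0.4, 4.3]
opening: 0.0177
clock: 90.95
tool_pos: [0.4594, -0.3273, 0.1269]
orientation: [-180.0, 0.1, -10.3]
force: [0.1, -0.4, -4.9]
opening: 0.0176
```

```bash
python3 -m creep '[[0,-0.02,-0.1,0,5],[0,-0.06,-0.2,0,5],[0,-0.12,-0.32,0,5],[0,-0.22,-0.44,0,5],[0,-0.34,-0.56,0,5],[0,-0.46,-0.68,0,5],[0,-0.58,-0.8,0,5],[0,-0.7,-0.9,0,5]]' | grep pos
python3 -c "
from h import *
go(.470,.0057,.2176,-10.1)"
```

```text
tool_pos: [0.4728, -0.2573, 0.2178]
shift(u) [-4.950e-01 -2.584e+00  2.000e-03] turn(u) -0.0007 (deg 0.1) | j1,j6 [-7.7 87.5]
```

```bash
python3 -m creep '[[-0.02,-0.11,0,0,5],[-0.04,-0.22,0,0,5],[-0.06,-0.33,0,0,5],[-0.08,-0.44,0,0,5],[-0.1,-0.55,0,0,5],[-0.13,-0.66,0,0,5],[-0.15,-0.77,0,0,5],[-0.17,-0.88,0,0,5]]' | grep pos
python3 -m creep '[[-0.02,-0.11,0,0,5],[-0.04,-0.22,0,0,5],[-0.06,-0.33,0,0,5],[-0.08,-0.44,0,0,5],[-0.1,-0.55,0,0,5],[-0.13,-0.66,0,0,5],[-0.15,-0.77,0,0,5],[-0.17,-0.88,0,0,5]]' | grep pos
python3 -m creep '[[-0.02,-0.11,0,0,5],[-0.04,-0.22,0,0,5],[-0.06,-0.33,0,0,5],[-0.08,-0.44,0,0,5],[-0.1,-0.55,0,0,5],[-0.12,-0.65,0,0,5],[-0.14,-0.75,0,0,5],[-0.155,-0.82,0,0,5]]' 
python3 -c "
from h import *
go(.470,.0057,.1376,-10.1)
snap('side','s46');crop('s46',200,110,340,270,4,'s46a')
snap('top','t46');crop('t46',190,120,320,240,4.6,'t46a')"
```

```text
tool_pos: [0.4713, -0.1681, 0.2162]
tool_pos: [0.4704, -0.0785, 0.2164]
clock: 93.62
tool_pos: [0.4698, 0.0051, 0.2164]
orientation: [-180.0, -0.0, -10.2]
force: [0.1, -0.5, -3.7]
opening: 0.0179
shift(u) [ 0.001 -0.007  0.788] turn(u) -0.0008 (deg 0.1) | j1,j6 [24.7 55. ]
```

View pics/s46a.png

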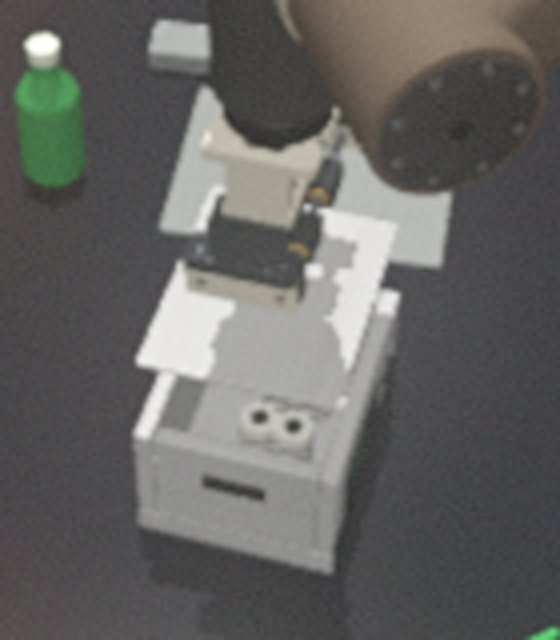

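View pics/t46a.png

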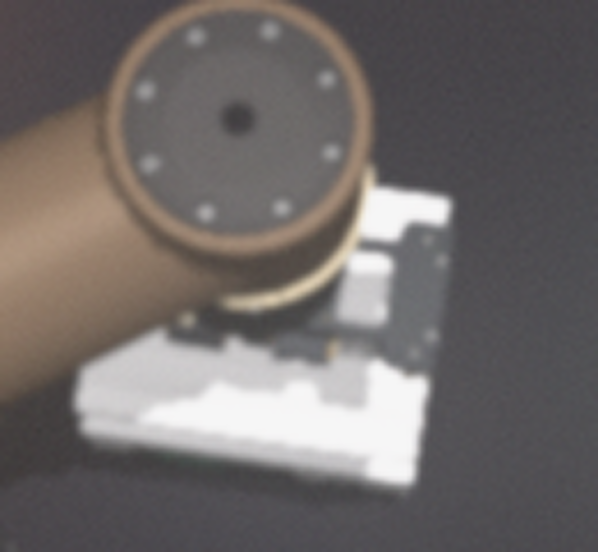

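Lid is level above the bath, matching the removal view. Lower it.

```bash
python3 -m creep '[[0,-0.005,0.08,0,5],[0,-0.005,0.17,0,5],[0,-0.005,0.26,0,5],[0,-0.005,0.35,0,5],[0,-0.005,0.44,0,5],[0,-0.005,0.52,0,5],[0,-0.005,0.58,0,5],[0,-0.005,0.62,0,5]]' 
python3 -m creep '[[0,0,0.03,0,5],[0,0,0.06,0,5],[0,0,0.09,0,5],[0,0,0.11,0,5],[0,0,0.13,0,5],[0,0,0.14,0,5],[0,0,0.14,0,5],[0,0,0.14,0,5]]' 
python3 -c "
from h import *
go(.470,.0057,.1376,-10.1)"
```

```text
clock: 94.38
tool_pos: [0.4695, 0.0041, 0.1533]
orientation: [180.0, 0.1, -10.3]
force: [0.6, 0.5, -3.6]
opening: 0.0178
clock: 95.05
tool_pos: [0.4699, 0.0044, 0.1404]
orientation: [-180.0, -0.0, -10.3]
force: [0.7, 0.7, -3.6]
opening: 0.018
shift(u) [-0.002 -0.013  0.028] turn(u) -0.0009 (deg 0.2) | j1,j6 [24.6 55.1]
```

```bash
python3 -m creep '[[0,-0.012,0.0,0,5],[0,-0.012,0.01,0,5],[0,-0.012,0.02,0,5],[0,-0.012,0.03,0,5],[0,-0.012,0.03,0,5],[0,-0.012,0.03,0,5],[0,-0.012,0.03,0,5],[0,-0.012,0.03,0,5]]' 
python3 -m creep '[[0,0,0.005,0,5],[0,0,0.01,0,5],[0,0,0.01,0,5],[0,0,0.01,0,5],[0,0,0.01,0,5],[0,0,0.01,0,5],[0,0,0.01,0,5],[0,0,0.01,0,5]]'
```

```text
clock: 95.72
tool_pos: [0.4702, 0.0057, 0.1386]
orientation: [-180.0, -0.0, -10.2]
force: [-6.0, 1.4, 10.3]
opening: 0.0181
clock: 96.38
tool_pos: [0.4703, 0.0056, 0.1386]
orientation: [-180.0, -0.1, -10.2]
force: [-9.7, 3.2, 20.5]
opening: 0.0181
```

```bash
python3 -c "
from h import *
snap('side','s47');crop('s47',200,110,340,270,4,'s47a')"
python3 -m creep '[[0,0,-0.01,0,5],[0,0,-0.015,0,5],[0,0,-0.015,0,44],[0,0,-0.015,0,44],[0,0,-0.015,0,44],[0,0,-0.015,0,44],[0,0,-0.1,0,44],[0,0,-0.2,0,44]]'
python3 -m creep '[[0,0,-0.12,0,44],[0,0,-0.24,0,44],[0,0,-0.36,0,44],[0,0,-0.48,0,44],[0,0,-0.6,0,44],[0,0,-0.72,0,44],[0,0,-0.84,0,44],[0,0,-0.95,0,44]]'
python3 -m creep '[[0,-0.12,-0.12,0,44],[0,-0.24,-0.12,0,44],[0,-0.36,-0.12,0,44],[0,-0.48,-0.12,0,44],[0,-0.6,-0.12,0,44],[0,-0.72,-0.12,0,44],[0,-0.84,-0.12,0,44],[0,-0.98,-0.12,0,44]]' | grep pos
python3 -m creep '[[0,-0.12,0,0,44],[0,-0.24,0,0,44],[0,-0.36,0,0,44],[0,-0.48,0,0,44],[0,-0.6,0,0,44],[0,-0.72,0,0,44],[0,-0.84,0,0,44],[0,-0.98,0,0,44]]' | grep pos
python3 -c "
from h import *
snap('side','s48');crop('s48',140,110,340,260,4,'s48a')
snap('top','t48');crop('t48',190,120,320,240,4.6,'t48a')"
```

```text
clock: 97.1
tool_pos: [0.4697, 0.0053, 0.1565]
orientation: [179.9, 0.1, -10.3]
force: [0.4, 0.4, 0.3]
opening: 0.0437
clock: 97.77
tool_pos: [0.4703, 0.0055, 0.2534]
orientation: [-180.0, -0.1, -10.3]
force: [0.5, 0.5, -0.1]
opening: 0.044
tool_pos: [0.4876, 0.1032, 0.263]
tool_pos: [0.5051, 0.1994, 0.2634]
```

View pics/s48a.png

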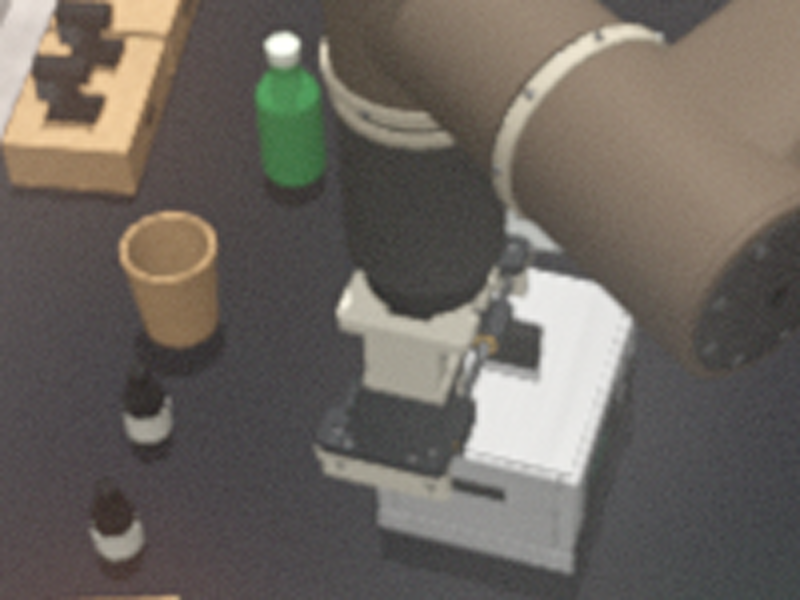

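View pics/t48a.png

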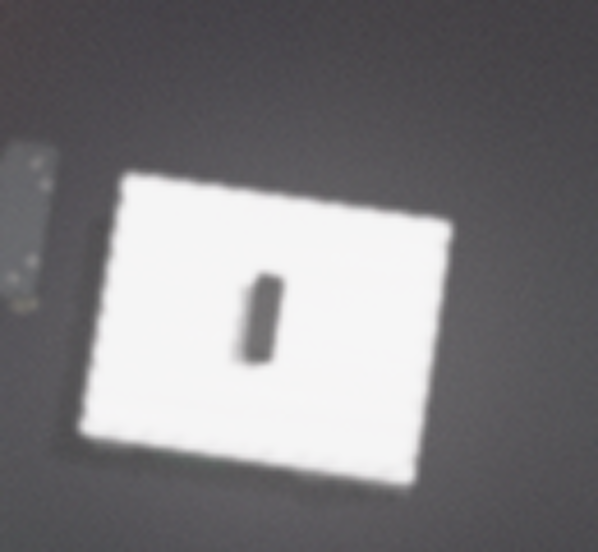

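```bash
python3 -m creep '[[-0.1,-0.12,0,0,44],[-0.2,-0.24,0,0,44],[-0.3,-0.36,0,0,44],[-0.4,-0.48,0,0,44],[-0.5,-0.6,0,0,44],[-0.6,-0.72,0,0,44],[-0.7,-0.84,0,0,44],[-0.8,-0.98,0,0,44]]' | grep pos
python3 -m creep '[[-0.1,-0.12,0,0,44],[-0.2,-0.24,0,0,44],[-0.3,-0.36,0,0,44],[-0.4,-0.48,0,0,44],[-0.5,-0.6,0,0,44],[-0.6,-0.72,0,0,44],[-0.7,-0.84,0,0,44],[-0.8,-0.98,0,0,44]]' | grep pos
python3 -c "
from h import *
snap('side','s49');snap('top','t49')
def g(f): return cv2.cvtColor(load(f)['img'],cv2.COLOR_BGR2GRAY).astype(np.float32)
for a,b,(u0,v0,u1,v1) in [('t0','t49',(200,150,300,230)),('s0','s49',(230,170,305,255))]:
    A=g(a)[v0:v1,u0:u1];B=g(b)[v0:v1,u0:u1];w=cv2.createHanningWindow((u1-u0,v1-v0),cv2.CV_32F)
    print(cv2.phaseCorrelate(A,B,w))
crop('s49',140,80,340,360,2.1,'s49a')
crop('s49',225,165,310,255,7,'s49b');crop('s0',225,165,310,255,7,'s0b')
"
```

```text
tool_pos: [0.4432, 0.3095, 0.2635]
tool_pos: [0.3819, 0.4206, 0.2635]
((-0.44700953167574653, -0.13782206815843523), 0.8919779586791993)
((0.3978842194521093, 0.09873084745591854), 0.5324890050534848)
```

View pics/s49.png

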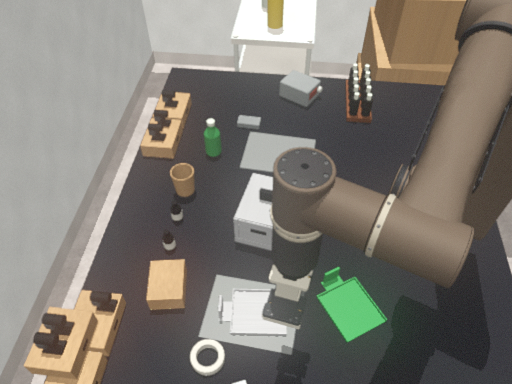

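View pics/s49b.png

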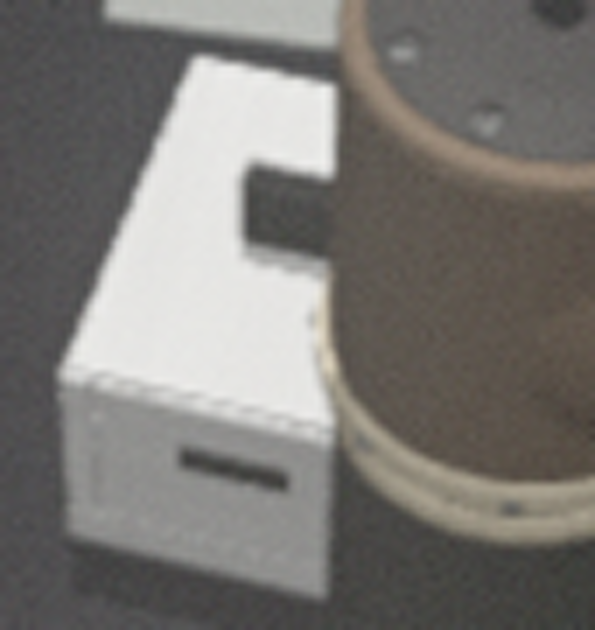

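View pics/s0b.png

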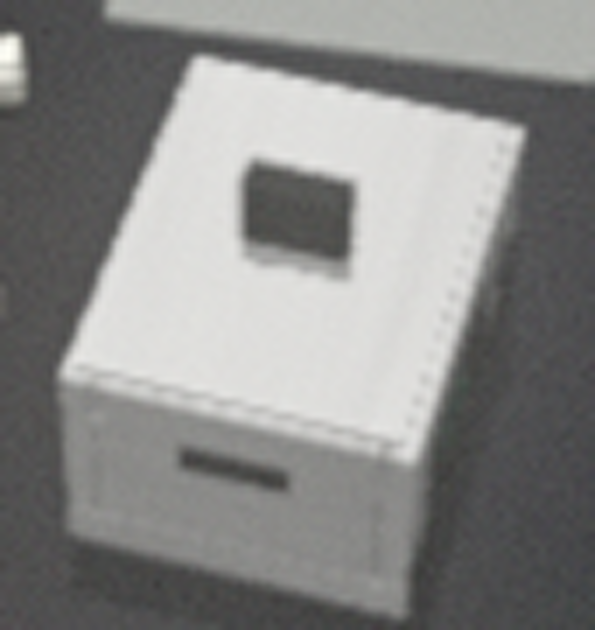

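Run:
```python
from h import *
crop('s45',195,270,310,350,6,'s45b')
def g(f): return cv2.cvtColor(load(f)['img'],cv2.COLOR_BGR2GRAY).astype(np.float32)
for n,(u0,v0,u1,v1) in dict(tray=(210,280,300,345),carton=(140,255,195,315),inks=(160,200,190,255),cup=(165,160,202,202),spray=(200,115,228,162),tape=(185,335,230,380),batt=(232,110,266,133)).items():
    w=cv2.createHanningWindow((u1-u0,v1-v0),cv2.CV_32F)
    print(n,np.round(cv2.phaseCorrelate(g('s0')[v0:v1,u0:u1],g('s45')[v0:v1,u0:u1],w)[0],2))
```

```text
tray [-0.06 -0.01]
carton [0.03 0.02]
inks [-0.07 -0.01]
cup [0.01 0.3 ]
spray [0.05 0.15]
tape [0.5  0.45]
batt [-0.25  0.04]
```

View pics/s45b.png

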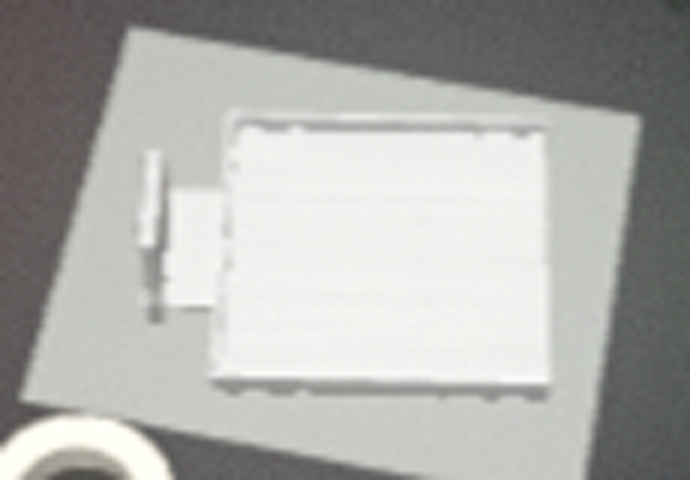

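Tray, lid and bystanders are all in place, so I'm handing the job in.

```bash
python3 -c "
from h import *
st();print(workorder.close_job())"
```

```text
clock 100.6333
joint_pos [ 6.75853e+01  9.31920e+00 -9.72980e+00 -4.70000e-03 -7.09512e+01
  1.22412e+01]
tool_pos [0.3815 0.422  0.2631]
orientation [-1.799992e+02  4.400000e-03 -1.017500e+01]
force [-0.1689 -0.2364 -0.594 ]
opening 0.044
the job is handed in; nothing more can be done
None
```

All four grips are in the bath, the lid is back on, and the tray lies flat on its own mat. I handed the job in at about 101 s; handing in gives no verdict, so success is judged from my own checks.

- **How it was done:** I put the four grips on the tray and laid the lid on the free mat. I set the loaded tray across the bath walls and regripped the plate across its width. With the tray resting on the far wall, I tipped it to about 40° and all the grips slid in, none missed. I then carried the tray back and refitted the lid.
- **Grips:** the last picture before the lid went on showed all four standing upright inside the bath, low enough for the lid to clear them.
- **Lid:** compared with the starting pictures it lies within about 0.5 pixel (roughly 1 mm), at the same height and level.
- **Tray and bystanders:** the tray and every bystander match the starting pictures to within about 0.7 pixel (1–2 mm). That comparison used the last clear view, taken before the lid was refitted. The robot ended clear of everything.
- **Disagreement:** when the lid seated, the tool read about 1 mm higher than I predicted, with 20 N of contact force. I put this down to a slightly different grasp on the knob, since the pictures show the lid in its original place.

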